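# Click the thumb mills shut and sort them by the feel of their springs

## Task

Press the key of every thumb mill on the counter fully down until it clicks, and feel how hard it goes: the mills with a strong spring (more than about 7 N) go back on the rail, each hung by its hook in one of the free gaps between the hanging tools, and the mills with a weak, worn spring go to the repair tray, standing upright in it. Do not knock the hanging tools off or shove them along, and leave the canister and the jar where they are.

Things in the scene. Friction and masses are not known exactly. Their poses are not given: they have to be found in the camera images.
- rail: Fixed stand with an upright steel board 400 mm long (y), 8 mm thick (x, centred on 0), top edge 220 mm and bottom edge 160 mm above the counter; posts behind it at y = -194, 194 mm. Origin on the counter under its middle; x points away from the robot. A mill hung on its front (-x) side has its arm on the top edge, its x along the rail's x, its origin at x = -32, z = 155 mm.
- ladle: Loose ladle (bowl 68 mm wide) hung on the rail's front by a flat hook rising 5 mm above the board; handle 28 mm wide (y), from 5 mm above to 90 mm below the board's top edge, head 115 to 170 mm below it. Origin: on the top edge, middle of the tool's width. Four tools hang about 100 mm apart, leaving three free gaps of about 72 mm.
- turner: Loose turner (blade 66 mm wide) hung on the rail's front by a flat hook rising 5 mm above the board; handle 28 mm wide (y), from 5 mm above to 90 mm below the board's top edge, head 115 to 170 mm below it. Origin: on the top edge, middle of the tool's width. Four tools hang about 100 mm apart, leaving three free gaps of about 72 mm.
- masher: Loose masher (disc 68 mm wide) hung on the rail's front by a flat hook rising 5 mm above the board; handle 28 mm wide (y), from 5 mm above to 90 mm below the board's top edge, head 115 to 170 mm below it. Origin: on the top edge, middle of the tool's width. Four tools hang about 100 mm apart, leaving three free gaps of about 72 mm.
- spoon: Loose wooden spoon (blade 50 mm wide) hung on the rail's front by a flat hook rising 5 mm above the board; handle 28 mm wide (y), from 5 mm above to 90 mm below the board's top edge, head 115 to 170 mm below it. Origin: on the top edge, middle of the tool's width. Four tools hang about 100 mm apart, leaving three free gaps of about 72 mm.
- mill_a: Dark wooden thumb mill, 0.28 kg, one of 4 or 5 alike. Round, origin mid underside. Base 56 mm wide to z = 55, head 42 mm wide at z = 86 to 125 mm (grip here), key on top. Steel hook 24 mm wide on its +x side: arm at z = 65 to 71 mm out to x = 42; tail sloping out and down to x = 53, z = 40 mm. The board fits the slot between base (x = 28) and tail: 20 mm wide below, 10 at the arm.
- key_a (a joint): Thumb key on top of mill_a: steel button 28 mm wide, pressed straight down. 0 = up (top 139 mm above the mill's underside), grows as it goes down (m); it stays where it is left. A strong spring takes 9 N at first, 14.5 N just before its stop at 0.011; a weak, worn one 3 to 5 N, and its stop is 3 mm deeper, at 0.014.
- mill_b: Dark wooden thumb mill, 0.28 kg, one of 4 or 5 alike. Round, origin mid underside. Base 56 mm wide to z = 55, head 42 mm wide at z = 86 to 125 mm (grip here), key on top. Steel hook 24 mm wide on its +x side: arm at z = 65 to 71 mm out to x = 42; tail sloping out and down to x = 53, z = 40 mm. The board fits the slot between base (x = 28) and tail: 20 mm wide below, 10 at the arm.
- key_b (a joint): Thumb key on top of mill_b: steel button 28 mm wide, pressed straight down. 0 = up (top 139 mm above the mill's underside), grows as it goes down (m); it stays where it is left. A strong spring takes 9 N at first, 14.5 N just before its stop at 0.011; a weak, worn one 3 to 5 N, and its stop is 3 mm deeper, at 0.014.
- mill_c: Dark wooden thumb mill, 0.28 kg, one of 4 or 5 alike. Round, origin mid underside. Base 56 mm wide to z = 55, head 42 mm wide at z = 86 to 125 mm (grip here), key on top. Steel hook 24 mm wide on its +x side: arm at z = 65 to 71 mm out to x = 42; tail sloping out and down to x = 53, z = 40 mm. The board fits the slot between base (x = 28) and tail: 20 mm wide below, 10 at the arm.
- key_c (a joint): Thumb key on top of mill_c: steel button 28 mm wide, pressed straight down. 0 = up (top 139 mm above the mill's underside), grows as it goes down (m); it stays where it is left. A strong spring takes 9 N at first, 14.5 N just before its stop at 0.011; a weak, worn one 3 to 5 N, and its stop is 3 mm deeper, at 0.014.
- mill_d: Dark wooden thumb mill, 0.28 kg, one of 4 or 5 alike. Round, origin mid underside. Base 56 mm wide to z = 55, head 42 mm wide at z = 86 to 125 mm (grip here), key on top. Steel hook 24 mm wide on its +x side: arm at z = 65 to 71 mm out to x = 42; tail sloping out and down to x = 53, z = 40 mm. The board fits the slot between base (x = 28) and tail: 20 mm wide below, 10 at the arm.
- key_d (a joint): Thumb key on top of mill_d: steel button 28 mm wide, pressed straight down. 0 = up (top 139 mm above the mill's underside), grows as it goes down (m); it stays where it is left. A strong spring takes 9 N at first, 14.5 N just before its stop at 0.011; a weak, worn one 3 to 5 N, and its stop is 3 mm deeper, at 0.014.
- mill_e: Dark wooden thumb mill, 0.28 kg, one of 4 or 5 alike. Round, origin mid underside. Base 56 mm wide to z = 55, head 42 mm wide at z = 86 to 125 mm (grip here), key on top. Steel hook 24 mm wide on its +x side: arm at z = 65 to 71 mm out to x = 42; tail sloping out and down to x = 53, z = 40 mm. The board fits the slot between base (x = 28) and tail: 20 mm wide below, 10 at the arm.
- key_e (a joint): Thumb key on top of mill_e: steel button 28 mm wide, pressed straight down. 0 = up (top 139 mm above the mill's underside), grows as it goes down (m); it stays where it is left. A strong spring takes 9 N at first, 14.5 N just before its stop at 0.011; a weak, worn one 3 to 5 N, and its stop is 3 mm deeper, at 0.014.
- mill_f: Dark wooden thumb mill, 0.28 kg, one of 4 or 5 alike. Round, origin mid underside. Base 56 mm wide to z = 55, head 42 mm wide at z = 86 to 125 mm (grip here), key on top. Steel hook 24 mm wide on its +x side: arm at z = 65 to 71 mm out to x = 42; tail sloping out and down to x = 53, z = 40 mm. The board fits the slot between base (x = 28) and tail: 20 mm wide below, 10 at the arm.
- key_f (a joint): Thumb key on top of mill_f: steel button 28 mm wide, pressed straight down. 0 = up (top 139 mm above the mill's underside), grows as it goes down (m); it stays where it is left. A strong spring takes 9 N at first, 14.5 N just before its stop at 0.011; a weak, worn one 3 to 5 N, and its stop is 3 mm deeper, at 0.014.
- tray: Loose light wooden tray, 0.8 kg, open on top: outside 190 mm (its x) by 200 mm (its y) by 45 mm tall, walls and floor 6 mm thick; origin at the centre of its underside. Four mills fit in it, two by two.
- canister: Bystander: green metal canister with knobbed lid, 116 mm in diameter, 158 mm tall; origin at the centre of its underside.
- oil_jar: Bystander: glass jar with a cap, 66 mm in diameter, 120 mm tall; origin at the centre of its underside.

How it is judged (in metres and radians):
On the way:
1. every mill's key has been clicked fully down (value of joint each of key_a, key_b, key_c, key_d, key_e, key_f above 0.0095 m), for 0.2 s.
At the end, for the whole second after the job is handed in: Every key is on its stop (strong 9.5 to 12.2 mm down, weak over 12.8). Strong mills hang upright (0.15 rad) on the front of the rail between its outer tools, height within 9 mm. Weak mills stand upright (0.15 rad) on the tray floor, origin within 75 by 80 mm of its centre (all of step 1 and ((value of joint key_a below 0.0122 m and x of mill_a in the frame of rail between -0.05 and -0.024 m and y of mill_a in the frame of rail between -0.135 and 0.135 m and z of mill_a in the frame of rail between 0.146 and 0.164 m) or (value of joint key_a above 0.0128 m and x of mill_a in the frame of tray between -0.075 and 0.075 m and y of mill_a in the frame of tray between -0.08 and 0.08 m and z of mill_a in the frame of tray between -0.002 and 0.014 m)) and angle between each of mill_a, mill_b, mill_c, mill_d, mill_e, mill_f's own z axis and vertical below 0.15 rad and ((value of joint key_b below 0.0122 m and x of mill_b in the frame of rail between -0.05 and -0.024 m and y of mill_b in the frame of rail between -0.135 and 0.135 m and z of mill_b in the frame of rail between 0.146 and 0.164 m) or (value of joint key_b above 0.0128 m and x of mill_b in the frame of tray between -0.075 and 0.075 m and y of mill_b in the frame of tray between -0.08 and 0.08 m and z of mill_b in the frame of tray between -0.002 and 0.014 m)) and ((value of joint key_c below 0.0122 m and x of mill_c in the frame of rail between -0.05 and -0.024 m and y of mill_c in the frame of rail between -0.135 and 0.135 m and z of mill_c in the frame of rail between 0.146 and 0.164 m) or (value of joint key_c above 0.0128 m and x of mill_c in the frame of tray between -0.075 and 0.075 m and y of mill_c in the frame of tray between -0.08 and 0.08 m and z of mill_c in the frame of tray between -0.002 and 0.014 m)) and ((value of joint key_d below 0.0122 m and x of mill_d in the frame of rail between -0.05 and -0.024 m and y of mill_d in the frame of rail between -0.135 and 0.135 m and z of mill_d in the frame of rail between 0.146 and 0.164 m) or (value of joint key_d above 0.0128 m and x of mill_d in the frame of tray between -0.075 and 0.075 m and y of mill_d in the frame of tray between -0.08 and 0.08 m and z of mill_d in the frame of tray between -0.002 and 0.014 m)) and ((value of joint key_e below 0.0122 m and x of mill_e in the frame of rail between -0.05 and -0.024 m and y of mill_e in the frame of rail between -0.135 and 0.135 m and z of mill_e in the frame of rail between 0.146 and 0.164 m) or (value of joint key_e above 0.0128 m and x of mill_e in the frame of tray between -0.075 and 0.075 m and y of mill_e in the frame of tray between -0.08 and 0.08 m and z of mill_e in the frame of tray between -0.002 and 0.014 m)) and ((value of joint key_f below 0.0122 m and x of mill_f in the frame of rail between -0.05 and -0.024 m and y of mill_f in the frame of rail between -0.135 and 0.135 m and z of mill_f in the frame of rail between 0.146 and 0.164 m) or (value of joint key_f above 0.0128 m and x of mill_f in the frame of tray between -0.075 and 0.075 m and y of mill_f in the frame of tray between -0.08 and 0.08 m and z of mill_f in the frame of tray between -0.002 and 0.014 m)) and angle between tray's own z axis and vertical below 0.06 rad and height (world z) of tray below 0.01 m); the robot touches nothing.
It fails at once if a hanging tool is knocked off or shoved along the rail (more than 25 mm) (distance of any of ladle, turner, masher, spoon from where it was at the start of the episode above 0.025 m).
It fails at once if a bystander (canister or jar) is moved more than 20 mm or tipped (distance of any of canister, oil_jar from where it was at the start of the episode above 0.02 m or angle between any of canister, oil_jar's own z axis and vertical above 0.2 rad).
Of mill_a, mill_b, mill_c, mill_d, mill_e, mill_f only 4 to 5 are there at a start; the rules pass over those that are not, and their reading is None.
At some moment in a run one of tray may be knocked a few centimetres aside while the robot is not near it.
It also fails if it takes over 210 s, if anything falls off the work surface, if the arm or the gripper's body presses on something with over 40 N, if the wrist force passes 120 N, or if a joint passes its speed limit or range.

## Robot

A 6-joint arm with a two-finger parallel gripper is mounted at the origin on the work surface. World frame = base frame: x ahead of the robot, y to its left, z up, the work surface at z = 0. Lengths are in mm, angles in rad, forces in N, time in s.
With the tool pointing down it reaches from about 350 to 975 mm from the base axis. Payload 7.1 kg.
Tool frame: the origin (TCP) lies midway between the tips of the shut fingers; the grasp point (between the pads) lies 19 mm behind it (ctrl.tcp_to_grasp is the distance from the TCP to the grasp point, in mm); z points along the fingers, y is the line along which they close (so a half turn about z gives the same grasp; the last joint's range is limited). The gripper opens to 88 mm and grips with 3 to 60 N. Pads are 20 mm wide; open, the fingers measure 115 mm over their backs; the gripper's body (75 mm by 178 mm) begins 61 mm behind the grasp point.
Start: joints at [-0.019, 0.423, 1.63, -0, 1.089, -0.019], TCP at [624.984, 0.026, 183.275] pointing down, gripper open.
Joint ranges: [-3, 3], [-0.9, 2.11], [0.09, 2.58], [-1.31, 4.45], [0.11, 2.69], [-2.54, 2.54]. Speed limits (rad/s): [2.39, 2.39, 3.01, 3.14, 3.14, 3.14].

## Interface

Orientations are given as a rotation vector (axis times angle).
In Python, from workcell import get_obs, cams, ticket, boxes_of, ctrl gives the robot as it stands.
- The arm moves only by the shell command python3 -m creep 'ROWS' [OPENING]. ROWS is JSON, one flat list of numbers, 4 for each row, row after row: the shift along the world's x, y, z in m, then the turn about the world's z in rad. In form: [tx, ty, tz, spin, tx, ty, tz, spin, ...]. A call has 1 to 10 rows; each row is the pose to reach, as a shift and turn from the pose commanded when the call began; what a row does not reach only later rows make up. A row lasts 1/12 s, in which the tool goes at most 41.7 mm and 7.16 degrees, less where a joint would pass 70% of its speed; a pose out of reach is approached as far as the arm can. A call with a gripper value outside its range is refused whole. OPENING is the opening, from 0 (shut) to 1 (fully open), set as the call begins (- or left out, the last holds). The fingers move at their own pace and stop on an object; the grip force is fixed at half the most. Time passes only in rows, so rows that repeat a pose let the fingers close. It gives the time, the measured TCP pose, the force, the opening and the grip force at its end, in the units of the state.
- get_obs(): the state, without advancing time (a new reading comes with each control period).
- cams.get_image(name): name is "scene" or "side" or "wrist"; returns (picture, depth): 384x512x3 uint8, red, green, blue; 384x512 float32, mm along the optical axis (not along the pixel's ray), 0 where there is no reading.
- cams.get_calibration(name): a dict with "mtx" (3x3 intrinsics, pixels), "D" ([k1, k2, p1, p2, k3] as OpenCV has them; the pictures are not rectified), "R" (3x3) and "t" (3): a world point X has camera coordinates R X + t; the wrist camera has in their place "mount" (4x4, takes a point from camera to tool coordinates, whose origin is the TCP and whose axes are the flange's). Camera axes: x right, y down, z forward; pixel columns grow to the right and rows downward; lengths in mm; the calibration is good to about 2 mm. A picture is of the moment at which its call begins: read the wrist's pose just before it. get_calibration takes no time and is no camera call.
- ticket.close_job(): hands the job in; it is judged then, once.
Trained networks look in the newest picture that a camera, given by its name, has taken for a name from the list of things; names that differ only in an ending like _2 or _b are one class to them, and where a whole thing is asked for, a point or a joint stands for the part that bears it (a point fixed in the world has none). Each returns a list of dicts, best first, with "score" (0 to 1); they miss things now and then, are a little off and sometimes report something else, mostly with a low value. They report only what shows in the picture. A call takes as long as a camera call.
- boxes_of(camera, target): "centre" ([column, row] in pixels, amid what is visible of it).
The state is a dict: "t": time; "qpos": joint angles; "qvel": joint speeds; "joint_torque": joint torques, N m; "ee_pos": TCP position; "orientation": TCP orientation; "ft_force": force on the tool from outside, world axes, zero at the start; "moment": the same for the moment, N m; "width": finger opening in mm; "grasp_force": force on a finger pad.
Only numpy, scipy, OpenCV 4.12 (cv2) and the standard library are available. Lean on these libraries where they do the work, as an engineer would, in place of code of your own. Each camera call takes 0.05 s, during which the arm holds its last target. There are 200 camera calls.

## Working session

There is one attempt and no reset: what is moved stays moved. The work goes in short steps, Python scripts to look and compute and a shell command to move; the robot and the scene stay as the last step left them, time stands still between calls to the robot, and variables do not carry over. Pictures are saved under pics/ and viewed, at most 14 in all, crops included, and the job is handed in when it is done.

```bash
ls; mkdir -p pics
cat > h.py <<'E'
import numpy as np, cv2, json
from scipy.spatial.transform import Rotation as Ro
from workcell import get_obs, cams, ticket, boxes_of, ctrl
def cam(name):
    o=get_obs(); im,d=cams.get_image(name); c=cams.get_calibration(name)
    K=np.array(c["mtx"],float); D=np.array(c["D"],float)
    if name=="wrist":
        M=np.array(c["mount"],float); T=np.eye(4); T[:3,:3]=Ro.from_rotvec(o["orientation"]).as_matrix(); T[:3,3]=o["ee_pos"]
        W=T@M
    else:
        W=np.eye(4); R=np.array(c["R"],float); W[:3,:3]=R.T; W[:3,3]=-R.T@np.array(c["t"],float).ravel()
    return im,d,K,D,W
def cloud(name):
    im,d,K,D,W=cam(name); h,w=d.shape
    u,v=np.meshgrid(np.arange(w,dtype=np.float64),np.arange(h,dtype=np.float64))
    p=cv2.undistortPoints(np.stack([u,v],-1).reshape(-1,1,2),K,D).reshape(h,w,2)
    X=np.dstack([p[...,0]*d,p[...,1]*d,d])@W[:3,:3].T+W[:3,3]
    X[d<=0]=np.nan
    return im,X
def save(n,im): cv2.imwrite("pics/"+n,cv2.cvtColor(im,cv2.COLOR_RGB2BGR))
E
python3 - <<'E'
from h import *
o=get_obs(); print({k:np.round(v,3).tolist() for k,v in o.items()})
for n in ["scene","side"]:
    im,X=cloud(n); save(n+"0.png",im); np.save(n+"0.npy",X)
    for t in ["mill_a","tray","rail","ladle","turner","masher","spoon","canister","oil_jar"]:
        for b in boxes_of(n,t):
            c=np.round(b["centre"]).astype(int); c=np.clip(c,0,[511,383]); print(n,t,round(b["score"],2),c,np.round(X[c[1],c[0]]))
E
```

```text
pics
{'t': 0.0, 'qpos': [-0.019, 0.424, 1.631, 0.0, 1.089, -0.019], 'qvel': [0.001, 0.0, -0.0, -0.002, 0.001, 0.003], 'joint_torque': [0.001, -54.462, -27.367, 0.064, 0.023, -0.0], 'ee_pos': [624.374, 0.041, 182.522], 'orientation': [-2.221, -2.221, 0.002], 'ft_force': [0.394, -0.141, 0.096], 'moment': [-0.024, 0.072, -0.035], 'grasp_force': 0.0, 'width': 87.937}
scene mill_a 0.95 [263 175] [469. 265.  70.]
scene mill_a 0.93 [218 212] [514.  16.  71.]
scene mill_a 0.91 [191 214] [459. -62.  69.]
scene mill_a 0.87 [282 174] [500. 335.  56.]
scene tray 0.65 [142 268] [ 505. -307.    5.]
scene rail 0.87 [268 210] [691.  97. 168.]
scene ladle 0.8 [259 226] [682.  65. 104.]
scene turner 0.74 [239 237] [702. -35. 141.]
scene masher 0.72 [283 213] [670. 186.  76.]
scene spoon 0.53 [299 195] [661. 269. 105.]
scene canister 0.63 [320 155] [559. 478. 112.]
scene oil_jar 0.78 [219 286] [ 790. -184.  103.]
side mill_a 0.9 [229 230] [475.  10. 113.]
side mill_a 0.8 [174 206] [443. 252.  62.]
side mill_a 0.66 [236 270] [435. -77.  78.]
side mill_a 0.6 [177 170] [500. 335. 123.]
side tray 0.85 [341 341] [ 529. -299.    6.]
side rail 0.79 [304 178] [696.   7. 176.]
side ladle 0.66 [286 189] [827. 222.  -5.]
side turner 0.95 [310 198] [688. -27. 137.]
side masher 0.76 [258 176] [801. 346.  -1.]
side spoon 0.66 [234 156] [655. 264. 150.]
side canister 0.94 [158 155] [495. 469. 123.]
side oil_jar 0.57 [372 240] [ 743. -186.   80.]
```

```bash
python3 -c "
import cv2,numpy as np
a=cv2.imread('pics/scene0.png');b=cv2.imread('pics/side0.png')
cv2.imwrite('pics/both.png',cv2.resize(np.vstack([a,b]),(400,600)))"
```

```text
(no output)
```

View pics/scene0.png

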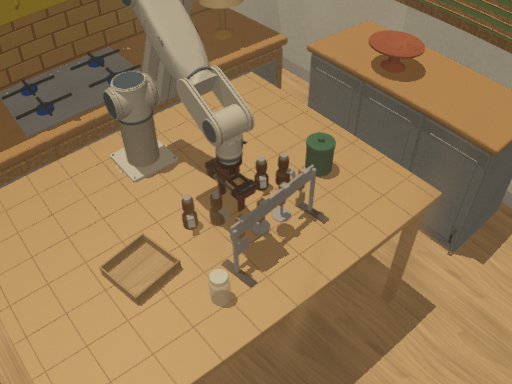

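View pics/side0.png

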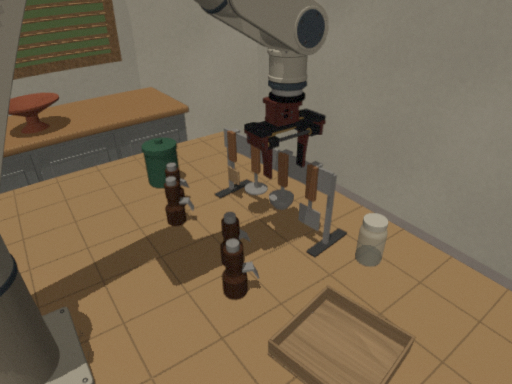

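The scene picture shows four mills (about (190,212), (217,208), (262,173), (283,170)), the tray at (142,268) and the rail at (275,215). The side picture agrees: I see four mills and no fifth.

Run:
```python
from h import *
S=np.load("scene0.npy").reshape(-1,3);T=np.load("side0.npy").reshape(-1,3)
for nm,X in [("scene",S),("side",T)]:
    X=X[np.isfinite(X[:,0])]
    print(nm)
    for c in [(469,265),(514,16),(459,-62),(500,335)]:
        n=X[np.hypot(X[:,0]-c[0],X[:,1]-c[1])<75]
        k=n[(n[:,2]>130)&(n[:,2]<150)]; 
        h=n[(n[:,2]>90)&(n[:,2]<122)]
        kc=(k[:,:2].min(0)+k[:,:2].max(0))/2 if len(k) else [0,0]
        m=np.median(k[:,:2],0) if len(k) else np.array(c)
        r=n[(np.hypot(*(n[:,:2]-m).T)>34)&(np.hypot(*(n[:,:2]-m).T)<60)&(n[:,2]>35)&(n[:,2]<85)]
        q=r[:,:2]-m
        print(c,len(k),np.round(m),np.round(kc),np.round(k[:,2].max() if len(k) else 0),"head",np.round(np.median(h[:,:2],0)),"hook",len(q),np.round(np.median(q,0)) if len(q) else 0, np.round(np.degrees(np.arctan2(*np.median(q,0)[::-1]))) if len(q) else 0)
    r=X[(X[:,2]>160)&(X[:,2]<222)&(X[:,0]>600)&(X[:,0]<760)&(X[:,1]>-130)&(X[:,1]<330)]
    a,b=np.polyfit(r[:,1],r[:,0],1)
    for _ in range(4):
        e=r[:,0]-a*r[:,1]-b; g=abs(e)<15; a,b=np.polyfit(r[g,1],r[g,0],1)
    print("rail x=%.4f y+%.1f"%(a,b),g.sum(),r[g,1].min(),r[g,1].max())
    t=X[(X[:,2]>12)&(X[:,2]<60)&(X[:,1]<-180)&(X[:,1]>-480)&(X[:,0]>380)&(X[:,0]<700)]
    rect=cv2.minAreaRect(t[:,:2].astype(np.float32)); print("tray",rect,len(t))
```

```text
scene
(469, 265) 48 [455. 266.] [465. 292.] 146.0 head [467. 268.] hook 57 [ 35. -22.] -32.0
(514, 16) 51 [494.  23.] [489.  25.] 148.0 head [504.  17.] hook 52 [40. 12.] 17.0
(459, -62) 52 [445. -61.] [442. -62.] 146.0 head [458. -67.] hook 63 [ 37. -17.] -24.0
(500, 335) 45 [487. 344.] [476. 315.] 144.0 head [497. 331.] hook 44 [39. 19.] 25.0
rail x=-0.1172 y+704.5 1163 -74.8486157926585 327.9793437508423
tray ((512.7017822265625, -315.4356689453125), (196.69937133789062, 204.5093994140625), 10.431824684143066) 1244
side
(469, 265) 81 [452. 266.] [466. 296.] 142.0 head [450. 256.] hook 54 [ 35. -24.] -34.0
(514, 16) 104 [486.  23.] [488.  28.] 141.0 head [478.  12.] hook 52 [43.  6.] 8.0
(459, -62) 130 [437. -65.] [439. -61.] 143.0 head [433. -75.] hook 79 [ 39. -16.] -23.0
(500, 335) 63 [486. 341.] [476. 316.] 141.0 head [486. 332.] hook 41 [42. 19.] 24.0
rail x=-0.1258 y+693.2 2057 -74.18091146400906 327.78185342544145
tray ((509.8628845214844, -314.3856201171875), (191.8009490966797, 201.0139617919922), 10.838922500610352) 2889
```

```bash
python3 -m creep '[0,0,0.04,0, -0.04,0,0.08,0, -0.08,0,0.12,0, -0.12,0,0.15,0, -0.16,-0.02,0.16,0, -0.16,-0.02,0.16,0, -0.16,-0.02,0.16,0, -0.16,-0.02,0.16,0]' 0
cat > look.py <<'E'
import sys
from h import *
im,X=cloud("wrist"); save(sys.argv[1]+".png",im); np.save(sys.argv[1]+".npy",X)
print(np.round(get_obs()["ee_pos"]))
for t in ["mill_a","key_a","ladle","turner","masher","spoon","tray"]:
    for b in boxes_of("wrist",t):
        if b["score"]<.3: continue
        c=np.clip(np.round(b["centre"]).astype(int),0,[511,383]); print(t,round(b["score"],2),c,np.round(X[c[1],c[0]]))
P=X.reshape(-1,3); col=im.reshape(-1,3)
ok=np.isfinite(P[:,0]); P=P[ok]; col=col[ok].astype(int)
k=P[(P[:,2]>118)&(P[:,2]<150)].astype(np.float32)   # mill tops
img=np.zeros((1000,1000),np.uint8)
ij=np.round(k[:,:2]+[0,500]).astype(int); g=((ij>=0)&(ij<1000)).all(1); img[ij[g,0],ij[g,1]]=255
img=cv2.morphologyEx(img,cv2.MORPH_CLOSE,np.ones((9,9)))
n,l,st,ce=cv2.connectedComponentsWithStats(img)
for i in range(1,n):
    if st[i,4]<300: continue
    pts=np.argwhere(l==i).astype(np.float32); (c,r)=cv2.minEnclosingCircle(pts); m=np.array([c[0],c[1]-500])
    near=P[np.hypot(*(P[:,:2]-m).T)<60]; d=near[:,:2]-m; rr=np.hypot(*d.T)
    hk=d[(rr>33)&(rr<56)&(near[:,2]>38)&(near[:,2]<80)]
    top=near[rr<10]
    print("top",np.round(m,1),"r",round(r,1),"ctr",np.round(ce[i][::-1]-[0,500],1),"z",np.round(np.median(top[:,2])) if len(top) else 0,"hook",len(hk),np.round(np.degrees(np.arctan2(*hk.mean(0)[::-1])),1) if len(hk) else 0)
E
python3 look.py w1
```

```text
t: 1.67
ee_pos: [464.6, -20.3, 344.9]
orientation: [2.22, 2.218, 0.004]
ft_force: [0.7, -0.0, -0.3]
width: 38.2
grasp_force: 0.0
[465. -20. 344.]
mill_a 0.79 [272 114] [490.  35. 142.]
mill_a 0.73 [240 176] [450. -46. 125.]
key_a 0.93 [271 114] [488.  35. 141.]
key_a 0.83 [230 187] [437. -56. 141.]
ladle 0.75 [435  80] [676.  75. 154.]
turner 0.81 [442 163] [687. -18. 175.]
masher 0.61 [409  11] [668. 162.  81.]
tray 0.63 [259 283] [ 478. -283.    8.]
top [441.5 -58.3] r 21.4 ctr [441.4 -57.9] z 142.0 hook 184 -23.5
top [490.7  29.7] r 21.4 ctr [490.7  29.9] z 142.0 hook 203 10.8
top [ 766.8 -168.2] r 30.0 ctr [ 767.3 -167.6] z 121.0 hook 69 127.4
```

```bash
python3 -m creep '[-0.023,-0.038,-0.03,0, -0.023,-0.038,-0.07,0, -0.023,-0.038,-0.11,0, -0.023,-0.038,-0.15,0, -0.023,-0.038,-0.185,0, -0.023,-0.038,-0.195,0, -0.023,-0.038,-0.195,0, -0.023,-0.038,-0.195,0]' 0
python3 -m creep '[0,0,-0.004,0, 0,0,-0.008,0, 0,0,-0.011,0, 0,0,-0.014,0, 0,0,-0.014,0,0,0,-0.014,0]'
```

```text
t: 2.73
ee_pos: [442.7, -58.0, 148.9]
orientation: [-2.221, -2.221, 0.0]
ft_force: [1.3, 0.1, -0.2]
width: 0.6
grasp_force: 0.0
t: 3.23
ee_pos: [442.0, -58.0, 134.4]
orientation: [2.221, 2.221, 0.0]
ft_force: [0.4, -0.7, 0.4]
width: 0.3
grasp_force: 0.0
```

```bash
for i in 1; do python3 -m creep '[0,0,-0.002,0]'|grep -E "ee_pos|ft"; python3 -m creep '[0,0,-0.002,0]'|grep -E "ee_pos|ft"; python3 -m creep '[0,0,-0.002,0]'|grep -E "ee_pos|ft";python3 -m creep '[0,0,-0.002,0]'|grep -E "ee_pos|ft"; done
```

```text
ee_pos: [442.4, -58.0, 132.7]
ft_force: [-0.2, -0.8, 0.7]
ee_pos: [442.2, -58.0, 130.4]
ft_force: [0.2, -0.5, -0.3]
ee_pos: [442.0, -58.0, 128.2]
ft_force: [-0.7, -0.3, -0.7]
ee_pos: [441.9, -58.0, 126.1]
ft_force: [0.5, -0.0, -1.0]
```

Run:
```python
from h import *
im,X=cloud("side"); save("s1.png",cv2.resize(im[180:330,150:330],(720,600)))
```

```text
(no output)
```

View pics/s1.png

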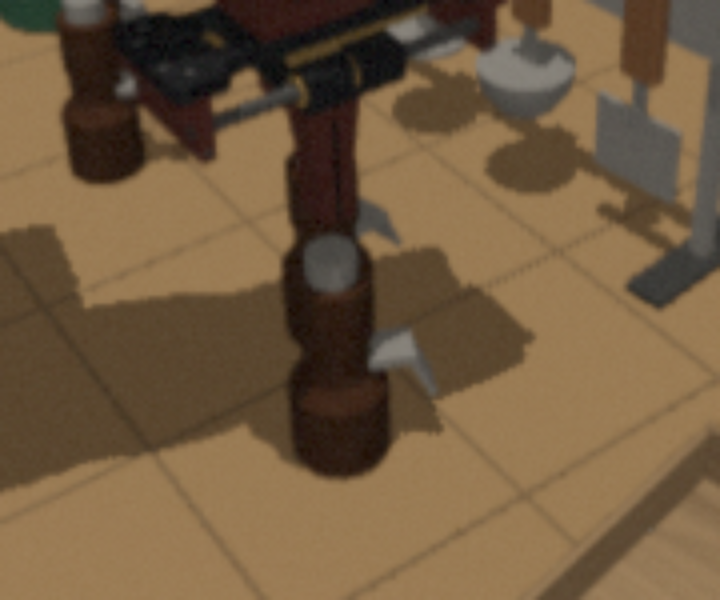

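Run:
```python
from h import *
o=get_obs(); print(o["ee_pos"],o["orientation"],o["qpos"])
for n in ["side","scene"]:
    im,X=cloud(n); c=cams.get_calibration(n)
    R=np.array(c["R"],float);t=np.array(c["t"],float).ravel(); print(n,"cam at",np.round(-R.T@t))
    def pr(p): return np.round(cv2.projectPoints(np.array([p],float),cv2.Rodrigues(R)[0],t,np.array(c["mtx"],float),np.array(c["D"],float))[0].ravel(),1)
    print("tcp",pr(o["ee_pos"]),"mill key",pr([438,-62,139]),"base",pr([0,0,0]))
    P=X.reshape(-1,3); k=P[(abs(P[:,0]-440)<40)&(abs(P[:,1]+60)<60)&(P[:,2]>120)]
    for z in range(120,200,10):
        s=k[(k[:,2]>z)&(k[:,2]<z+10)]; print(z,len(s),np.round(s.min(0)) if len(s) else 0,np.round(s.max(0)) if len(s) else 0)
    if n=="scene": save("sc1.png",cv2.resize(im[140:260,130:290],(800,600)))
```

```text
[441.68021532 -57.92891657 125.71213774] [-2.22108737e+00 -2.22099610e+00  6.34948780e-04] [-1.57132408e-01  2.48903457e-01  2.05927296e+00  6.93860472e-06
  8.34111171e-01 -1.57095979e-01]
side cam at [ 151. -550.  602.]
tcp [232.6 246.9] mill key [231.9 243.6] base [ 25.4 367.7]
120 141 [419. -81. 120.] [460. -39. 130.]
130 89 [425. -74. 130.] [453. -46. 140.]
140 41 [427. -74. 140.] [450. -50. 143.]
150 0 0 0
160 30 [431. -71. 165.] [449. -48. 170.]
170 51 [431. -71. 170.] [450. -49. 180.]
180 58 [430. -71. 180.] [450. -49. 190.]
190 55 [429. -71. 190.] [451. -48. 200.]
scene cam at [1537. -652. 1354.]
tcp [187.7 199.6] mill key [185.8 196.9] base [143.8 157.9]
120 49 [426. -81. 121.] [466. -41. 129.]
130 27 [432. -80. 130.] [459. -48. 140.]
140 27 [429. -74. 140.] [457. -46. 147.]
150 0 0 0
160 5 [435. -69. 166.] [450. -57. 169.]
170 13 [431. -70. 170.] [452. -53. 178.]
180 12 [435. -71. 180.] [453. -55. 190.]
190 11 [440. -73. 192.] [455. -58. 200.]
```

View pics/sc1.png

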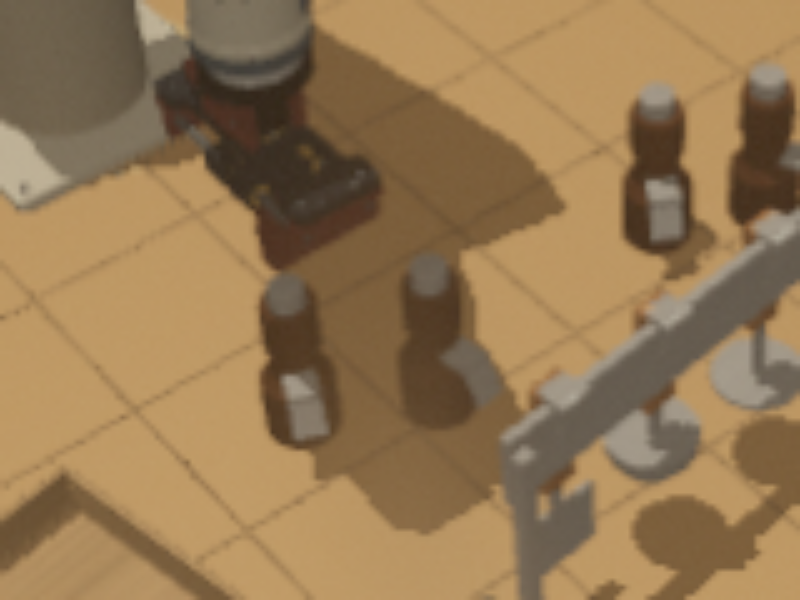

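The images show the finger tips at about z = 165, some 22 mm above the key, although the robot reports 126. I'll wait a few rows and look again, to rule out picture lag.

```bash
python3 -m creep '[0,0,0,0,0,0,0,0,0,0,0,0,0,0,0,0]'|grep -E "t:|ee_pos|ft"
python3 - <<'E'
from h import *
for n in ["side","wrist"]:
    im,X=cloud(n); P=X.reshape(-1,3); k=P[(abs(P[:,0]-440)<40)&(abs(P[:,1]+60)<60)&(P[:,2]>110)]
    for z in range(110,220,10):
        s=k[(k[:,2]>z)&(k[:,2]<z+10)]; print(n,z,len(s),np.round(s.min(0)) if len(s) else 0,np.round(s.max(0)) if len(s) else 0)
save("w2.png",im)
print(np.round(cams.get_calibration("wrist")["mount"],2))
E
python3 look.py w2
```

```text
t: 4.05
ee_pos: [442.1, -58.0, 126.3]
ft_force: [0.3, 1.3, 0.1]
side 110 74 [419. -81. 110.] [454. -53. 120.]
side 120 141 [419. -81. 120.] [460. -39. 130.]
side 130 83 [426. -74. 130.] [452. -48. 140.]
side 140 45 [428. -73. 140.] [450. -49. 142.]
side 150 0 0 0
side 160 24 [431. -71. 164.] [449. -49. 170.]
side 170 57 [431. -71. 170.] [450. -48. 180.]
side 180 53 [431. -71. 180.] [451. -50. 190.]
side 190 56 [430. -71. 190.] [451. -48. 200.]
side 200 66 [428. -71. 200.] [452. -47. 210.]
side 210 64 [427. -71. 210.] [454. -49. 220.]
wrist 110 213 [421. -54. 110.] [462. -38. 120.]
wrist 120 1313 [421. -75. 120.] [462. -38. 130.]
wrist 130 210 [428. -59. 130.] [455. -45. 140.]
wrist 140 751 [428. -66. 140.] [455. -45. 144.]
wrist 150 0 0 0
wrist 160 74 [434. -48. 166.] [451. -46. 170.]
wrist 170 294 [434. -48. 170.] [452. -45. 180.]
wrist 180 357 [433. -51. 180.] [452. -45. 190.]
wrist 190 512 [432. -67. 190.] [453. -46. 200.]
wrist 200 570 [431. -49. 200.] [454. -45. 210.]
wrist 210 597 [430. -49. 210.] [455. -45. 220.]
[[  -0.     -0.96   -0.29   81.43]
 [   1.     -0.     -0.      0.6 ]
 [   0.     -0.29    0.96 -202.7 ]
 [   0.      0.      0.      1.  ]]
[442. -58. 126.]
mill_a 0.88 [254 200] [444. -44. 126.]
mill_a 0.68 [323  84] [481.  28. 143.]
key_a 0.88 [249 218] [441. -50. 142.]
key_a 0.57 [336  76] [488.  32. 142.]
ladle 0.48 [488 186] [685. -68.   9.]
masher 0.55 [249 221] [441. -52. 142.]
tray 0.95 [381 363] [ 598. -288.   15.]
top [441.5 -58.5] r 21.3 ctr [441.2 -53.1] z 143.0 hook 438 -22.5
top [490.5  29.5] r 21.5 ctr [490.4  29.4] z 142.0 hook 237 10.8
```

View pics/w2.png

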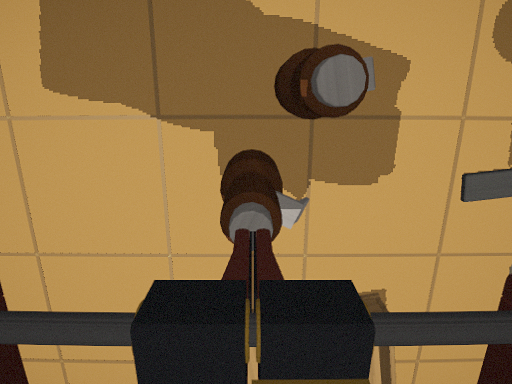

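Run:
```python
from h import *
print(ctrl.tcp_to_grasp,[a for a in dir(ctrl) if a[0]!='_'])
for f in ["side0.npy","scene0.npy"]:
    P=np.load(f).reshape(-1,3); k=P[(abs(P[:,0]-625)<75)&(abs(P[:,1])<25)&(P[:,2]>160)]
    for z in range(160,290,10):
        s=k[(k[:,2]>z)&(k[:,2]<z+10)]; print(f,z,len(s),np.round(s.min(0)) if len(s) else 0,np.round(s.max(0)) if len(s) else 0)
```

```text
18.700000000000003 ['Unreachable', 'tcp_to_grasp']
side0.npy 160 38 [684. -25. 160.] [697.  24. 170.]
side0.npy 170 44 [684. -25. 170.] [698.  23. 180.]
side0.npy 180 45 [684. -25. 181.] [698.  24. 190.]
side0.npy 190 44 [684. -24. 190.] [697.  25. 199.]
side0.npy 200 31 [684. -24. 201.] [699.  22. 210.]
side0.npy 210 32 [684. -24. 210.] [699.   8. 220.]
side0.npy 220 81 [570. -25. 221.] [698.  11. 230.]
side0.npy 230 71 [570. -14. 230.] [676.  11. 240.]
side0.npy 240 73 [570. -13. 240.] [678.  10. 250.]
side0.npy 250 70 [568. -14. 250.] [677.   8. 260.]
side0.npy 260 76 [567. -13. 260.] [679.  11. 270.]
side0.npy 270 91 [566. -13. 270.] [681.  12. 280.]
side0.npy 280 75 [565. -13. 280.] [682.  11. 290.]
scene0.npy 160 0 0 0
scene0.npy 170 0 0 0
scene0.npy 180 1 [700.   9. 184.] [700.   9. 184.]
scene0.npy 190 4 [698.  13. 191.] [700.  23. 200.]
scene0.npy 200 0 0 0
scene0.npy 210 8 [572.  -8. 218.] [699.  24. 220.]
scene0.npy 220 45 [575. -23. 220.] [700.  18. 230.]
scene0.npy 230 33 [575. -25. 230.] [693.  10. 240.]
scene0.npy 240 26 [570. -15. 241.] [677.   9. 249.]
scene0.npy 250 30 [572. -15. 250.] [680.   8. 259.]
scene0.npy 260 25 [572. -14. 260.] [682.   8. 270.]
scene0.npy 270 19 [563. -16. 270.] [680.   8. 280.]
scene0.npy 280 8 [573. -14. 280.] [581.   6. 287.]
```

The finger tips sit about 38 mm above the reported TCP. The start pictures show the same offset with the gripper open, so I'll work with tip z = TCP z + 38.

```bash
g(){ grep -E "ee_pos|ft"|tr '\n' ' ';echo; }; python3 -m creep '[0,0,-0.008,0,0,0,-0.016,0,0,0,-0.021,0,0,0,-0.021,0]'|g
python3 -m creep '[0,0,-0.003,0]'|g
python3 -m creep '[0,0,-0.003,0]'|g
python3 -m creep '[0,0,-0.003,0]'|g
python3 -m creep '[0,0,-0.003,0]'|g
```

```text
ee_pos: [440.8, -57.8, 103.7] ft_force: [-0.3, 0.2, 0.3] 
ee_pos: [441.8, -58.0, 101.9] ft_force: [-0.1, -0.5, 6.3] 
ee_pos: [442.3, -58.0, 99.4] ft_force: [-2.4, 1.7, 9.9] 
ee_pos: [442.6, -58.1, 96.7] ft_force: [-2.7, 0.5, 11.4] 
ee_pos: [442.7, -58.1, 93.9] ft_force: [-2.6, 0.3, 13.5]
```

```bash
g(){ grep -E "ee_pos|ft"|tr '\n' ' ';echo; }
python3 -m creep '[0,0,-0.002,0]'|g
python3 -m creep '[0,0,-0.0015,0]'|g
python3 -m creep '[0,0,-0.001,0]'|g
```

```text
ee_pos: [442.6, -58.1, 92.0] ft_force: [-2.3, 0.6, 13.7] 
ee_pos: [442.7, -58.1, 90.7] ft_force: [-6.6, 1.7, 35.4] 
ee_pos: [443.7, -58.2, 90.8] ft_force: [-6.7, 1.6, 38.6]
```

```bash
g(){ grep -E "ee_pos|ft"|tr '\n' ' ';echo; }
python3 -m creep '[0,0,0.015,0, 0,0,0.03,0, 0.02,0.037,0.03,0, 0.04,0.07,0.03,0, 0.048,0.088,0.03,0, 0.048,0.088,0.02,0, 0.048,0.088,0.016,0, 0.048,0.088,0.016,0]'|g
python3 -m creep '[0,0,-0.003,0]'|g
python3 -m creep '[0,0,-0.003,0]'|g
python3 -m creep '[0,0,-0.003,0]'|g
python3 -m creep '[0,0,-0.003,0]'|g
```

```text
ee_pos: [488.1, 29.6, 103.2] ft_force: [-0.2, 1.4, -0.8] 
ee_pos: [489.1, 29.2, 101.4] ft_force: [-1.3, -0.3, 8.2] 
ee_pos: [489.7, 29.1, 99.1] ft_force: [-2.2, -0.6, 10.7] 
ee_pos: [490.0, 29.1, 96.4] ft_force: [-3.0, 0.4, 11.6] 
ee_pos: [490.1, 29.1, 93.6] ft_force: [-3.0, 0.2, 12.9]
```

```bash
g(){ grep -E "ee_pos|ft"|tr '\n' ' ';echo; }
python3 -m creep '[0,0,-0.002,0]'|g
python3 -m creep '[0,0,-0.0015,0]'|g
python3 -m creep '[0,0,-0.0007,0]'|g
python3 -m creep '[0,0,0.04,0, -0.01,0.02,0.08,0, -0.02,0.055,0.12,0, -0.025,0.09,0.15,0, -0.03,0.13,0.18,0, -0.03,0.17,0.19,0, -0.03,0.21,0.2,0, -0.03,0.25,0.2,0, -0.03,0.25,0.2,0,-0.03,0.25,0.2,0]'|g
python3 -m creep '[0,0,0,0,0,0,0,0]'|g
python3 look.py w3; mv w3.png pics/ 2>/dev/null
```

```text
ee_pos: [490.1, 29.1, 91.6] ft_force: [-3.5, 0.7, 13.7] 
ee_pos: [490.3, 29.1, 90.7] ft_force: [-8.7, 0.5, 38.5] 
ee_pos: [491.1, 29.1, 90.9] ft_force: [-7.2, 0.2, 32.8] 
ee_pos: [460.3, 283.2, 289.3] ft_force: [-0.3, -0.2, 1.1] 
ee_pos: [459.7, 278.5, 287.9] ft_force: [1.1, 0.3, -0.3] 
[460. 278. 288.]
mill_a 0.95 [284  95] [492. 357. 142.]
mill_a 0.85 [249 163] [456. 285. 136.]
mill_a 0.82 [253 365] [460. -58.  72.]
key_a 0.82 [247 173] [454. 275. 143.]
key_a 0.63 [280  97] [488. 355. 144.]
key_a 0.4 [432 253] [664. 185. 158.]
ladle 0.65 [426 307] [703.  72. 102.]
turner 0.88 [407 362] [694. -30.  97.]
masher 0.95 [430 254] [663. 183. 155.]
spoon 0.78 [453 175] [651. 285. 190.]
top [452.9 271.3] r 21.3 ctr [452.8 271.8] z 142.0 hook 216 -30.2
top [490.2 350.1] r 21.2 ctr [490.2 350.1] z 142.0 hook 276 23.4
```

```bash
g(){ grep -E "ee_pos|ft"|tr '\n' ' ';echo; }
python3 -m creep '[-0.007,-0.008,-0.04,0, -0.007,-0.008,-0.08,0, -0.007,-0.008,-0.12,0, -0.007,-0.008,-0.15,0, -0.007,-0.008,-0.17,0, -0.007,-0.008,-0.18,0, -0.007,-0.008,-0.183,0, -0.007,-0.008,-0.183,0,-0.007,-0.008,-0.183,0]'|g
python3 -m creep '[0,0,-0.003,0]'|g
python3 -m creep '[0,0,-0.003,0]'|g
python3 -m creep '[0,0,-0.003,0]'|g
python3 -m creep '[0,0,-0.003,0]'|g
```

```text
ee_pos: [454.0, 272.5, 106.8] ft_force: [-0.3, 0.2, -0.6] 
ee_pos: [454.5, 272.9, 104.5] ft_force: [1.0, -0.2, 0.2] 
ee_pos: [454.1, 272.7, 100.9] ft_force: [0.4, 0.6, 2.7] 
ee_pos: [454.1, 272.7, 97.7] ft_force: [-0.4, 0.6, 4.0] 
ee_pos: [454.0, 272.6, 94.4] ft_force: [1.4, 1.0, 4.8]
```

A is weak: its key moves at 3 to 5 N. Its stop is deeper, so I'll keep pressing to it.

```bash
g(){ grep -E "ee_pos|ft"|tr '\n' ' ';echo; }
python3 -m creep '[0,0,-0.003,0]'|g
python3 -m creep '[0,0,-0.002,0]'|g
python3 -m creep '[0,0,-0.002,0]'|g
python3 -m creep '[0,0,-0.001,0]'|g
```

```text
ee_pos: [453.9, 272.6, 91.1] ft_force: [1.3, -0.6, 4.3] 
ee_pos: [453.6, 272.4, 88.7] ft_force: [1.0, 1.2, 4.3] 
ee_pos: [454.5, 272.9, 87.6] ft_force: [-3.5, -1.8, 31.9] 
ee_pos: [454.6, 272.9, 87.6] ft_force: [-5.2, -1.8, 34.0]
```

```bash
g(){ grep -E "ee_pos|ft"|tr '\n' ' ';echo; }
python3 -m creep '[0,0,0.015,0, 0,0,0.03,0, 0.018,0.037,0.034,0, 0.036,0.075,0.034,0, 0.036,0.075,0.034,0, 0.036,0.075,0.022,0, 0.036,0.075,0.019,0, 0.036,0.075,0.019,0]'|g
python3 -m creep '[0,0,-0.003,0]'|g
python3 -m creep '[0,0,-0.003,0]'|g
python3 -m creep '[0,0,-0.003,0]'|g
python3 -m creep '[0,0,-0.003,0]'|g
```

```text
ee_pos: [486.8, 345.1, 102.1] ft_force: [-0.4, 0.3, -0.4] 
ee_pos: [488.0, 345.7, 100.8] ft_force: [-1.0, 0.4, 4.0] 
ee_pos: [488.5, 346.1, 98.4] ft_force: [-0.9, -1.2, 3.7] 
ee_pos: [488.9, 346.4, 95.6] ft_force: [-1.1, -1.4, 4.3] 
ee_pos: [489.0, 346.6, 92.7] ft_force: [-1.8, -1.7, 5.1]
```

```bash
g(){ grep -E "ee_pos|ft|^t"|tr '\n' ' ';echo; }
python3 -m creep '[0,0,-0.003,0]'|g
python3 -m creep '[0,0,-0.002,0]'|g
python3 -m creep '[0,0,-0.0015,0]'|g
python3 -m creep '[0,0,-0.001,0]'|g
python3 -m creep '[0,0,0.04,0, 0,-0.02,0.07,0, 0,-0.05,0.1,0, 0,-0.07,0.12,0,0,-0.07,0.12,0,0,-0.07,0.12,0,0,-0.07,0.12,0,0,-0.07,0.12,0,0,-0.07,0.12,0]' 1|g
python3 look.py w4
python3 - <<'E'
from h import *
for n in ["scene","side"]:
    im,X=cloud(n); save(n+"4.png",im)
    print(n,[(round(b["score"],2),np.round(b["centre"])) for b in boxes_of(n,"mill_a")])
E
```

```text
t: 10.62 ee_pos: [489.1, 346.8, 89.7] ft_force: [-1.4, -0.4, 5.4] 
t: 10.7 ee_pos: [489.1, 346.8, 87.9] ft_force: [-3.9, -5.4, 30.3] 
t: 10.78 ee_pos: [490.0, 347.4, 88.1] ft_force: [-5.7, -3.9, 31.7] 
t: 10.87 ee_pos: [490.7, 347.8, 88.2] ft_force: [-5.5, -5.9, 33.9] 
t: 11.62 ee_pos: [488.2, 277.5, 203.4] ft_force: [0.8, 0.1, -0.1] 
[488. 277. 204.]
mill_a 0.97 [222 185] [462. 281. 129.]
mill_a 0.74 [220 372] [441. -31.  29.]
mill_a 0.64 [256 362] [493.  50.  92.]
mill_a 0.61 [261  96] [496. 356. 128.]
key_a 0.79 [252 102] [488. 351. 130.]
key_a 0.69 [213 192] [454. 274. 127.]
masher 0.78 [414 259] [668. 182.  81.]
spoon 0.87 [461 195] [652. 283. 164.]
tray 0.65 [212 193] [453. 273. 128.]
top [452.8 271.2] r 21.4 ctr [453.1 271.7] z 280.0 hook 339 -29.6
top [490.4 350. ] r 21.0 ctr [490.3 350. ] z 128.0 hook 440 23.6
scene [(0.92, array([262., 176.])), (0.85, array([190., 215.])), (0.79, array([280., 171.])), (0.77, array([215., 211.]))]
side [(0.72, array([173., 200.])), (0.68, array([236., 273.])), (0.58, array([176., 174.])), (0.57, array([228., 233.]))]
```

```bash
g(){ tr '\n' ' ';echo; }
python3 -m creep '[-0.035,-0.006,0,0, -0.035,-0.006,-0.03,0, -0.035,-0.006,-0.06,0, -0.035,-0.006,-0.09,0, -0.035,-0.006,-0.12,0, -0.035,-0.006,-0.14,0, -0.035,-0.006,-0.151,0,-0.035,-0.006,-0.151,0,-0.035,-0.006,-0.151,0]' 1|g
python3 -m creep '[0,0,0,0, 0,0,0,0, 0,0,0,0, 0,0,0,0, 0,0,0,0, 0,0,0,0, 0,0,0,0]' 0|g
```

```text
t: 12.97 ee_pos: [454.2, 271.1, 54.2] orientation: [-2.221, -2.221, 0.0] ft_force: [0.8, -0.1, 0.1] width: 87.6 grasp_force: 0.0 
t: 13.55 ee_pos: [454.0, 271.1, 54.3] orientation: [2.221, 2.221, 0.0] ft_force: [-0.4, 0.2, -0.1] width: 44.4 grasp_force: 0.4
```

```bash
g(){ tr '\n' ' ';echo; }
python3 -m creep '[0,0,0,0, 0,0,0,0, 0,0,0.02,0, 0,0,0.05,0, 0,0,0.09,0, 0,0,0.13,0, 0,0,0.17,0,0,0,0.18,0,0,0,0.18,0]' 0|g
python3 -m creep '[0,-0.04,0,0, 0,-0.08,0,0, 0,-0.12,0,0, 0,-0.16,0,0, 0,-0.2,0,0, 0,-0.24,0,0, 0,-0.28,0,0, 0,-0.32,0,0, 0,-0.36,0,0,0,-0.4,0,0]' 0|g
cat > tray.py <<'E'
from h import *
for n in ["side","scene"]:
    im,X=cloud(n); P=X.reshape(-1,3)
    t=P[(P[:,2]>20)&(P[:,2]<52)&(P[:,1]<-170)&(P[:,1]>-480)&(P[:,0]>360)&(P[:,0]<700)]
    print(n,cv2.minAreaRect(t[:,:2].astype(np.float32)),len(t))
E
python3 tray.py
```

```text
t: 14.3 ee_pos: [455.7, 272.0, 237.1] orientation: [2.22, 2.22, 0.01] ft_force: [0.7, -0.6, -4.0] width: 41.3 grasp_force: 29.9 
t: 15.13 ee_pos: [451.8, -130.4, 231.2] orientation: [-2.219, -2.219, 0.003] ft_force: [1.1, -0.3, -3.1] width: 41.6 grasp_force: 30.0 
side ((510.17364501953125, -314.2052001953125), (192.17807006835938, 201.41650390625), 10.384264945983887) 2397
scene ((512.6309814453125, -314.6107177734375), (198.7952880859375, 206.04615783691406), 10.258496284484863) 976
```

```bash
g(){ tr '\n' ' ';echo; }
python3 -m creep '[0.025,-0.035,0,0, 0.05,-0.07,0,0, 0.05,-0.105,0,0, 0.05,-0.14,0,0, 0.05,-0.14,0,0, 0.05,-0.14,-0.04,0, 0.05,-0.14,-0.08,0, 0.05,-0.14,-0.12,0, 0.05,-0.14,-0.14,0, 0.05,-0.14,-0.14,0]' 0|g
python3 -m creep '[0,0,0,0,0,0,0,0]' 0|g
```

```text
t: 16.07 ee_pos: [498.6, -265.2, 86.8] orientation: [-2.212, -2.212, 0.006] ft_force: [-0.9, -0.3, -3.2] width: 41.6 grasp_force: 30.0 
t: 16.23 ee_pos: [504.4, -268.7, 94.4] orientation: [2.221, 2.222, 0.0] ft_force: [0.4, -0.0, -2.3] width: 41.1 grasp_force: 30.0
```

```bash
g(){ tr '\n' ' ';echo; }
python3 -m creep '[0,0,-0.01,0, 0,0,-0.02,0, 0,0,-0.028,0, 0,0,-0.031,0,0,0,-0.031,0,0,0,-0.031,0]' 0|g
python3 -m creep '[0,0,-0.001,0,0,0,-0.002,0,0,0,-0.002,0]' 0|g
```

```text
t: 16.73 ee_pos: [503.9, -269.0, 62.9] orientation: [-2.221, -2.221, 0.0] ft_force: [-0.2, 0.1, -2.9] width: 41.5 grasp_force: 30.0 
t: 16.98 ee_pos: [504.1, -269.1, 61.2] orientation: [2.221, 2.221, 0.0] ft_force: [-1.5, 0.4, -2.4] width: 41.6 grasp_force: 30.0
```

```bash
g(){ tr '\n' ' ';echo; }
python3 -m creep '[0,0,-0.001,0,0,0,-0.001,0]' 0|g
python3 -m creep '[0,0,0,0,0,0,0,0,0,0,0,0,0,0,0,0,0,0,0.02,0,0,0,0.05,0,0,0,0.09,0,0,0,0.13,0,0,0,0.15,0,0,0,0.15,0]' 1|g
python3 -m creep '[0,0.04,0,0, 0,0.08,0,0, 0,0.12,0,0, 0,0.16,0,0, 0,0.2,0,0, 0,0.24,0,0, 0,0.28,0,0, 0,0.32,0,0, 0,0.36,0,0,-0.01,0.4,0,0]' 1|g
python3 -m creep '[0,0.04,0,0, 0,0.08,0,0, 0,0.12,0,0, 0,0.15,0,0,0,0.15,0,0,0,0.15,0,0,0,0.15,0,0]' 1|g
python3 look.py w5; python3 tray.py
```

```text
t: 17.15 ee_pos: [504.2, -269.1, 60.3] orientation: [2.221, 2.221, 0.0] ft_force: [-0.3, 0.1, -2.2] width: 42.0 grasp_force: 30.0 
t: 17.98 ee_pos: [507.0, -270.6, 215.8] orientation: [2.215, 2.215, 0.004] ft_force: [0.3, -0.2, -0.7] width: 87.7 grasp_force: 0.0 
t: 18.82 ee_pos: [494.3, 133.0, 209.3] orientation: [2.222, 2.221, 0.0] ft_force: [-0.0, 0.5, 0.7] width: 87.5 grasp_force: 0.0 
t: 19.4 ee_pos: [493.3, 280.2, 209.0] orientation: [-2.221, -2.222, 0.003] ft_force: [0.2, 0.7, 0.3] width: 87.4 grasp_force: 0.0 
[493. 280. 209.]
mill_a 0.82 [253 363] [494.  49.  96.]
mill_a 0.79 [218 370] [443. -30.  29.]
mill_a 0.75 [256  97] [497. 357. 127.]
key_a 0.82 [246 105] [488. 351. 128.]
turner 0.43 [217 371] [441. -31.  30.]
masher 0.58 [408 259] [668. 182.  83.]
spoon 0.85 [456 200] [652. 282. 171.]
spoon 0.33 [466 155] [766. 285.   1.]
top [490.1 349.8] r 20.9 ctr [490.1 350. ] z 128.0 hook 443 23.8
side ((510.57952880859375, -314.2035827636719), (192.97528076171875, 200.92428588867188), 10.737159729003906) 2436
scene ((511.05377197265625, -315.50885009765625), (200.46246337890625, 203.40834045410156), 10.670208930969238) 960
```

```bash
g(){ tr '\n' ' ';echo; }
python3 -m creep '[-0.003,0.035,0,0, -0.003,0.07,0,0, -0.003,0.07,-0.03,0, -0.003,0.07,-0.06,0, -0.003,0.07,-0.09,0, -0.003,0.07,-0.12,0, -0.003,0.07,-0.145,0,-0.003,0.07,-0.155,0,-0.003,0.07,-0.155,0,-0.003,0.07,-0.155,0]' 1|g
python3 -m creep '[0,0,0,0, 0,0,0,0, 0,0,0,0, 0,0,0,0, 0,0,0,0, 0,0,0,0, 0,0,0,0, 0,0,0,0,0,0,0,0]' 0|g
python3 -m creep '[0,0,0.02,0, 0,0,0.05,0, 0,0,0.09,0, 0,0,0.13,0, 0,0,0.17,0,0,0,0.18,0,0,0,0.18,0]' 0|g
```

```text
t: 20.73 ee_pos: [491.3, 351.2, 55.4] orientation: [-2.222, -2.221, 0.0] ft_force: [0.1, 0.4, 0.4] width: 88.0 grasp_force: 0.0 
t: 21.48 ee_pos: [490.9, 351.0, 55.1] orientation: [-2.221, -2.221, 0.0] ft_force: [-1.1, 0.5, 1.3] width: 41.4 grasp_force: 30.0 
t: 22.07 ee_pos: [492.7, 352.2, 238.5] orientation: [2.221, 2.221, 0.01] ft_force: [-0.2, -0.1, -3.0] width: 41.4 grasp_force: 29.9
```

```bash
g(){ tr '\n' ' ';echo; }
python3 -m creep '[0,-0.04,0,0, 0,-0.08,0,0, 0,-0.12,0,0, 0,-0.16,0,0, 0,-0.2,0,0, 0,-0.24,0,0, 0,-0.28,0,0, 0,-0.32,0,0, 0,-0.36,0,0,0,-0.4,0,0]' 0|g
python3 -m creep '[0.008,-0.04,0,0, 0.016,-0.08,0,0, 0.024,-0.12,0,0, 0.024,-0.16,0,0, 0.024,-0.2,0,0, 0.024,-0.2,0,0,0.024,-0.2,0,0]' 0|g
python3 tray.py
```

```text
t: 22.9 ee_pos: [488.7, -50.6, 232.2] orientation: [-2.219, -2.219, 0.005] ft_force: [0.8, -0.3, -1.6] width: 41.6 grasp_force: 30.0 
t: 23.48 ee_pos: [513.1, -250.2, 231.7] orientation: [-2.222, -2.214, 0.002] ft_force: [-0.6, 1.1, -2.8] width: 41.6 grasp_force: 30.0 
side ((510.54290771484375, -314.19354248046875), (193.35276794433594, 201.16184997558594), 10.831570625305176) 2462
scene ((513.0130004882812, -315.6517333984375), (195.5471954345703, 203.5602569580078), 10.77331829071045) 974
```

```bash
g(){ tr '\n' ' ';echo; }
python3 -m creep '[0.005,-0.035,0,0, 0.005,-0.07,0,0, 0.005,-0.108,0,0, 0.005,-0.108,0,0, 0.005,-0.108,-0.04,0, 0.005,-0.108,-0.08,0, 0.005,-0.108,-0.12,0, 0.005,-0.108,-0.145,0, 0.005,-0.108,-0.15,0, 0.005,-0.108,-0.15,0]' 0|g
python3 -m creep '[0,0,-0.005,0,0,0,-0.01,0,0,0,-0.016,0,0,0,-0.018,0,0,0,-0.018,0,0,0,-0.018,0]' 0|g
```

```text
t: 24.42 ee_pos: [518.8, -354.4, 82.8] orientation: [-2.216, -2.219, 0.001] ft_force: [-0.1, -0.2, -2.2] width: 41.5 grasp_force: 30.0 
t: 24.92 ee_pos: [520.1, -357.2, 67.5] orientation: [2.221, 2.221, 0.0] ft_force: [0.5, 0.7, -3.0] width: 41.6 grasp_force: 30.0
```

```bash
g(){ tr '\n' ' ';echo; }
python3 -m creep '[0,0,-0.003,0,0,0,-0.0055,0,0,0,-0.0062,0,0,0,-0.0062,0,0,0,-0.0062,0]' 0|g
python3 -m creep '[0,0,0,0,0,0,0,0,0,0,0,0,0,0,0,0,0,0,0.02,0,0,0,0.05,0,0,0,0.09,0,0,0,0.13,0,0,0,0.17,0,0,0,0.17,0]' 1|g
python3 -m creep '[-0.01,0.04,0.03,0, -0.02,0.08,0.05,0, -0.03,0.12,0.07,0, -0.04,0.16,0.08,0, -0.05,0.2,0.09,0, -0.06,0.24,0.1,0, -0.06,0.28,0.1,0, -0.06,0.3,0.1,0, -0.06,0.3,0.1,0]' 1|g
python3 -m creep '[0,0,0,0,0,0,0,0,0,0,0,0]' 1|g
python3 look.py w6
python3 - <<'E'
from h import *
im,X=cloud("side"); save("s6.png",im)
E
```

```text
t: 25.33 ee_pos: [520.1, -357.0, 61.1] orientation: [2.221, 2.221, 0.0] ft_force: [-0.4, -0.0, 2.2] width: 41.4 grasp_force: 30.0 
t: 26.17 ee_pos: [523.9, -359.7, 239.9] orientation: [2.212, 2.212, 0.004] ft_force: [1.2, -0.7, 0.6] width: 88.1 grasp_force: 0.0 
t: 26.92 ee_pos: [459.5, -52.0, 331.6] orientation: [-2.216, -2.226, -0.004] ft_force: [0.4, -0.9, 0.4] width: 87.3 grasp_force: 0.0 
t: 27.17 ee_pos: [460.1, -57.9, 330.6] orientation: [2.223, 2.22, -0.001] ft_force: [-0.2, -0.1, 0.8] width: 87.7 grasp_force: 0.0 
[460. -58. 331.]
mill_a 0.92 [281 283] [ 502. -247.  109.]
mill_a 0.91 [242 154] [448. -50. 131.]
mill_a 0.89 [277  88] [489.  28. 132.]
key_a 0.72 [293 354] [ 522. -356.  133.]
key_a 0.59 [277  85] [489.  31. 131.]
key_a 0.59 [284 302] [ 505. -262.  134.]
key_a 0.55 [236 162] [440. -60. 132.]
ladle 0.62 [443  45] [677.  75. 134.]
turner 0.81 [455 132] [688. -19. 165.]
masher 0.5 [280 281] [ 502. -248.  101.]
tray 0.93 [298 263] [ 542. -270.    8.]
tray 0.61 [296 350] [ 526. -347.  134.]
top [441.5 -58.5] r 21.3 ctr [441.5 -58.1] z 131.0 hook 200 -24.1
top [490.8  29.3] r 21.1 ctr [490.8  29.5] z 131.0 hook 229 10.6
top [ 504.9 -267.8] r 21.4 ctr [ 504.7 -264.7] z 134.0 hook 204 58.7
top [ 520.  -358.2] r 21.0 ctr [ 520.1 -358.9] z 134.0 hook 48 32.1
top [ 766.8 -168.4] r 29.6 ctr [ 766.9 -167.8] z 121.0 hook 77 98.0
```

View pics/s6.png

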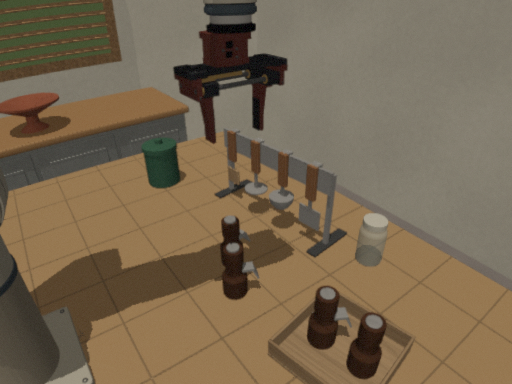

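Both weak mills stand upright in the tray, at about (325,318) and (368,345). The strong mills are at (230,242) and (234,268), with the rail behind them. Next I'll measure the rail from above.

```bash
g(){ tr '\n' ' ';echo; }
python3 -m creep '[0.03,0.03,0.02,0, 0.06,0.06,0.04,0, 0.09,0.09,0.05,0, 0.12,0.11,0.05,0, 0.14,0.13,0.05,0, 0.14,0.13,0.05,0, 0.14,0.13,0.05,0, 0.14,0.13,0.05,0, 0.14,0.13,0.05,0]' 1|g
cat > rail.py <<'E'
from h import *
import sys
im,X=cloud("wrist"); save(sys.argv[1]+".png",im); P=X.reshape(-1,3); C=im.reshape(-1,3).astype(int)
g=np.isfinite(P[:,0])&(P[:,0]>600)&(P[:,0]<760)&(P[:,1]>-120)&(P[:,1]<350); P=P[g];C=C[g]
t=P[(P[:,2]>212)&(P[:,2]<236)]
print("top z",np.round(np.percentile(t[:,2],[5,50,95]),1),len(t))
a,b=np.polyfit(t[:,1],t[:,0],1)
for _ in range(8):
    e=t[:,0]-a*t[:,1]-b; k=abs(e-np.median(e))<7; a,b=np.polyfit(t[k,1],t[k,0],1)
th=np.arctan(-a); print("line a %.4f b %.1f yaw deg %.2f"%(a,b,np.degrees(th)), "inl",k.sum(), "y range",t[k,1].min(),t[k,1].max())
ex=np.array([np.cos(th),np.sin(th)]); ey=np.array([-np.sin(th),np.cos(th)]); o=np.array([b,0.])
u=(P[:,:2]-o)@ex; v=(P[:,:2]-o)@ey
e=(t[k][:,:2]-o)@ex; print("top edge u pct",np.round(np.percentile(e,[2,50,98]),1))
# brown handles: red-blue large, in front of board
h=(P[:,2]>150)&(P[:,2]<228)&(u>-40)&(u<-3)&(C[:,0]-C[:,2]>25)
hist=np.sort(v[h]); gr=np.split(hist,np.where(np.diff(hist)>15)[0]+1)
for q in gr:
    if len(q)>30: 
        s=h&(v>=q[0])&(v<=q[-1]); print("handle v",np.round(np.percentile(q,[1,50,99]),1),len(q),"u",np.round(np.percentile(u[s],[2,98]),1),"z",np.round(np.percentile(P[s,2],[2,98])))
# hooks above board top
h=(P[:,2]>222.5+np.median(t[:,2])-220)&(P[:,2]<240)&(abs(u)<15)
hist=np.sort(v[h]); gr=np.split(hist,np.where(np.diff(hist)>15)[0]+1)
for q in gr:
    if len(q)>10: print("hook v",np.round(np.percentile(q,[1,50,99]),1),len(q))
E
python3 rail.py r1
```

```text
t: 28.37 ee_pos: [599.2, 72.3, 380.9] orientation: [-2.222, -2.221, 0.001] ft_force: [-0.3, 0.4, -0.6] width: 88.1 grasp_force: 0.0 
top z [215.2 222.2 227. ] 3480
line a -0.1159 b 701.0 yaw deg 6.61 inl 2380 y range -71.19949550491893 242.6721521597006
top edge u pct [-7.2 -0.   5.5]
handle v [-31.5 -10.1  -5.7] 520 u [-15.7  -4.5] z [152. 227.]
handle v [62.2 80.1 89.4] 486 u [-16.   -5.8] z [153. 227.]
handle v [166.2 180.5 235.2] 565 u [-16.9  -3.1] z [155. 227.]
hook v [-33.2 -18.4  -7.2] 136
hook v [63.  75.7 87.9] 557
hook v [167.3 180.2 192.4] 709
```

View pics/r1.png

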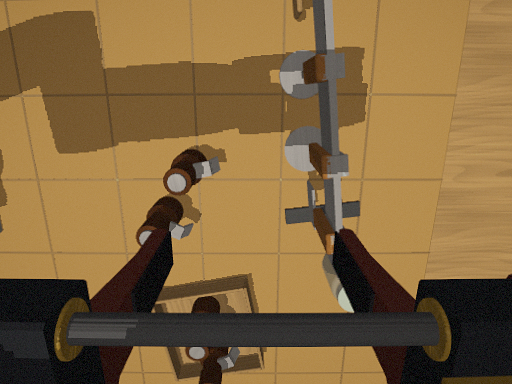

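The picture shows the rail along the right. Tool handles sit at about (312,72), (318,158) and (325,225), and the strong mills at (178,180) and (148,235). Gap 1 looks the narrowest, so I'll measure gaps 2 and 3 from closer.

```bash
g(){ tr '\n' ' ';echo; }
cat >> rail.py <<'E'
print("--refine")
w=(P[:,2]>212)&(P[:,2]<224)&(abs(u)<14)
for lo,hi in [(-5,60),(95,160),(200,262),(205,230),(95,125),(130,160)]:
    s=w&(v>lo)&(v<hi)
    if s.sum()>20: print(lo,hi,s.sum(),"u",np.round(np.percentile(u[s],[1,5,50,95,99]),1),"z",np.round(np.percentile(P[s,2],[50,98]),1))
E
python3 -m creep '[0,0.04,0,0, 0,0.08,-0.01,0, 0,0.12,-0.02,0, 0,0.12,-0.02,0, 0,0.12,-0.02,0, 0,0.12,-0.02,0,0,0.12,-0.02,0]' 1|g
python3 rail.py r2
```

```text
t: 29.0 ee_pos: [600.1, 191.6, 361.7] orientation: [2.223, 2.219, 0.001] ft_force: [0.1, -0.4, 0.9] width: 88.3 grasp_force: 0.0 
top z [215.3 222.2 227. ] 4059
line a -0.1164 b 701.0 yaw deg 6.64 inl 2906 y range -70.93354958547934 326.1814843352994
top edge u pct [-7.  -0.   5.4]
handle v [-27.6  -7.1  -5.8] 200 u [-16.5  -3.5] z [152. 194.]
handle v [63.1 87.6 89.6] 517 u [-16.   -4.4] z [152. 227.]
handle v [167.4 185.6 194.5] 541 u [-16.1  -5.4] z [153. 227.]
handle v [268.6 281.2 295.8] 464 u [-16.2  -7. ] z [156. 227.]
hook v [62.7 74.6 88. ] 308
hook v [168.2 180.6 192.7] 592
hook v [269.3 282.4 294.6] 753
--refine
-5 60 260 u [-3.5 -3.3 -0.1  4.4  4.7] z [221.2 222.6]
95 160 448 u [-2.6 -2.5  0.7  5.   5.5] z [221.  222.6]
200 262 560 u [-2.7 -2.6  0.7  5.1  5.5] z [220.9 222.4]
205 230 218 u [-2.7 -2.6  0.8  5.1  5.5] z [220.9 222.3]
95 125 192 u [-2.5 -2.4  0.8  4.9  5.4] z [221.  222.5]
130 160 221 u [-2.6 -2.5  0.5  5.   5.4] z [221.  222.7]
```

```bash
g(){ tr '\n' ' ';echo; }
python3 -m creep '[-0.03,-0.03,0,0, -0.055,-0.06,-0.02,0, -0.08,-0.09,-0.04,0, -0.1,-0.12,-0.06,0, -0.11,-0.15,-0.08,0, -0.11,-0.162,-0.1,0, -0.11,-0.162,-0.13,0, -0.11,-0.162,-0.15,0,-0.11,-0.162,-0.15,0,-0.11,-0.162,-0.15,0]' 1|g
python3 -m creep '[0,0,0,0,0,0,0,0]' 1|g
```

```text
t: 29.88 ee_pos: [489.6, 30.1, 210.9] orientation: [-2.223, -2.219, 0.002] ft_force: [0.1, 0.2, 0.2] width: 87.7 grasp_force: 0.0 
t: 30.05 ee_pos: [491.3, 30.9, 212.6] orientation: [2.22, 2.22, 0.003] ft_force: [-0.8, -0.2, -0.4] width: 87.9 grasp_force: 0.0
```

```bash
g(){ tr '\n' ' ';echo; }
python3 -m creep '[0,-0.001,-0.035,0, 0,-0.001,-0.07,0, 0,-0.001,-0.1,0, 0,-0.001,-0.13,0, 0,-0.001,-0.15,0, 0,-0.001,-0.157,0, 0,-0.001,-0.157,0, 0,-0.001,-0.157,0]' 1|g
python3 -m creep '[0,0,0,0, 0,0,0,0, 0,0,0,0, 0,0,0,0, 0,0,0,0, 0,0,0,0, 0,0,0,0, 0,0,0,0,0,0,0,0]' 0|g
python3 -m creep '[0,0,0.02,0, 0,0,0.05,0, 0,0,0.09,0, 0,0,0.13,0, 0,0,0.17,0, 0,0,0.21,0, 0,0,0.24,0, 0,0,0.25,0, 0,0,0.25,-0.071, 0,0,0.25,-0.071]' 0|g
```

```text
t: 30.72 ee_pos: [491.1, 30.2, 55.0] orientation: [2.22, 2.221, 0.002] ft_force: [0.5, 0.7, -0.7] width: 88.2 grasp_force: 0.0 
t: 31.47 ee_pos: [490.1, 30.0, 54.0] orientation: [2.221, 2.221, 0.0] ft_force: [-0.4, -0.3, 1.7] width: 41.9 grasp_force: 30.0 
t: 32.3 ee_pos: [489.6, 30.0, 303.2] orientation: [-2.301, -2.138, 0.0] ft_force: [-0.6, 0.2, -3.4] width: 41.9 grasp_force: 30.0
```

```bash
g(){ tr '\n' ' ';echo; }
python3 -m creep '[0.02,0.035,0,0, 0.04,0.07,0,0, 0.06,0.105,0,0, 0.08,0.14,0,0, 0.1,0.17,0,0, 0.121,0.192,0,0, 0.121,0.192,0,0, 0.121,0.192,0,0, 0.121,0.192,0,0]' 0|g
cat > held.py <<'E'
from h import *
import sys
o=get_obs(); c=np.array(o["ee_pos"]); print(np.round(c,1), "mill bottom est", round(c[2]-54,1))
zb=c[2]-54
for n in ["wrist","side","scene"]:
    im,X=cloud(n); P=X.reshape(-1,3); d=P[:,:2]-c[:2]; r=np.hypot(*d.T); z=P[:,2]-zb
    hd=(r<32)&(z>-3)&(z<52); q=P[hd]
    if len(q)>30: print(n,"base x",np.round(np.percentile(q[:,0],[1,99]),1),"y",np.round(np.percentile(q[:,1],[1,99]),1),"zmin",np.round(np.percentile(q[:,2],1)-zb,1),len(q))
    hk=(r>33)&(r<58)&(z>36)&(z<76)&(d[:,0]>0)
    if hk.sum()>8: a=np.degrees(np.arctan2(d[hk,1],d[hk,0])); print(n,"hook",hk.sum(),"mean",np.round(np.degrees(np.arctan2(*d[hk].mean(0)[::-1])),1),"v range at r>38",np.round(np.percentile((d[hk&(r>38)]@np.array([-.1156,.9933])),[2,50,98]),1),"rmax",r[hk].max())
if len(sys.argv)>1: save(sys.argv[1]+".png",cams.get_image("wrist")[0])
E
python3 held.py h1
```

```text
t: 33.05 ee_pos: [609.6, 221.3, 301.3] orientation: [-2.296, -2.142, 0.007] ft_force: [0.2, 0.8, -2.8] width: 41.5 grasp_force: 30.0 
[609.6 221.3 301.3] mill bottom est 247.3
wrist base x [583.9 634.9] y [225.9 247.4] zmin 3.4 1155
wrist hook 1030 mean 7.7 v range at r>38 [-13.1   0.5  10.6] rmax 55.123784148690184
side base x [579.1 630.6] y [190.2 227.5] zmin 0.5 356
side hook 62 mean -2.3 v range at r>38 [-16.1  -7.9   8.8] rmax 50.37122812196031
scene base x [597.9 638.9] y [190.2 231.9] zmin 2.0 126
scene hook 76 mean -5.9 v range at r>38 [-16.3  -6.    6.4] rmax 53.483571674837066
```

View pics/h1.png

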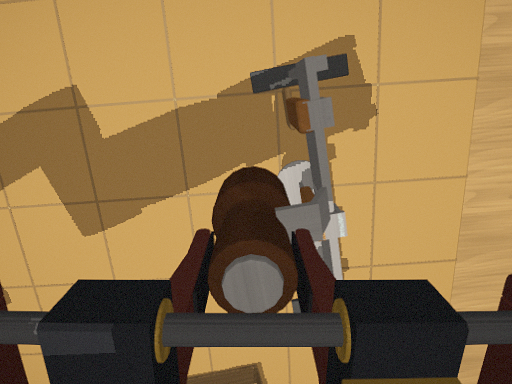

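The wrist picture shows the mill held upright at about (250,270), with its hook pointing at the rail between the masher (325,220) and the spoon (298,110). Its yaw is within about 1 degree.

```bash
g(){ tr '\n' ' ';echo; }
python3 -m creep '[0.015,0.003,0,0, 0.029,0.0055,0,0, 0.029,0.0055,0,0, 0.029,0.0055,-0.015,0, 0.029,0.0055,-0.03,0, 0.029,0.0055,-0.045,0, 0.029,0.0055,-0.058,0, 0.029,0.0055,-0.06,0,0.029,0.0055,-0.06,0,0.029,0.0055,-0.06,0]' 0|g
python3 -m creep '[0,0,0,0,0,0,0,0]' 0|g
python3 held.py
python3 - <<'E'
from h import *
p=np.array(get_obs()["ee_pos"])[:2]-[702.2,0]; print("u,v",p@[.9933,.1156],p@[-.1156,.9933])
E
```

```text
t: 34.08 ee_pos: [640.2, 227.5, 244.6] orientation: [2.299, 2.141, 0.001] ft_force: [0.3, 0.8, -2.0] width: 41.7 grasp_force: 30.0 
t: 34.25 ee_pos: [640.5, 227.7, 245.1] orientation: [2.298, 2.141, 0.003] ft_force: [-0.3, 0.2, -2.4] width: 41.5 grasp_force: 30.0 
[640.5 227.7 245.1] mill bottom est 191.1
wrist base x [614.4 671.8] y [225.5 253.8] zmin 2.8 1209
wrist hook 1079 mean 10.4 v range at r>38 [-13.1   1.5  45.4] rmax 57.90585181286212
side base x [610.4 670.4] y [196.5 235. ] zmin -0.4 335
side hook 54 mean -2.1 v range at r>38 [-16.   -7.7   9.1] rmax 53.24794230073945
scene base x [616.3 671.2] y [196.6 234.4] zmin 7.5 110
scene hook 76 mean -1.2 v range at r>38 [-40.6  -4.2  39.7] rmax 57.51325955514794
u,v -35.23918882705375 233.25531216488835
```

```bash
g(){ tr '\n' ' ';echo; }
python3 -m creep '[-0.002,-0.001,0,0, -0.002,-0.001,-0.004,0, -0.002,-0.001,-0.008,0, -0.002,-0.001,-0.012,0, -0.002,-0.001,-0.015,0,-0.002,-0.001,-0.015,0]' 0|g
python3 -m creep '[0,0,-0.004,0, 0.001,0,-0.007,0, 0.001,0,-0.01,0,0.001,0,-0.01,0]' 0|g
```

```text
t: 34.9 ee_pos: [637.4, 226.3, 227.6] orientation: [-2.298, -2.141, 0.003] ft_force: [0.9, 0.5, -2.4] width: 41.4 grasp_force: 30.0 
t: 35.23 ee_pos: [638.6, 226.4, 218.0] orientation: [-2.299, -2.141, 0.002] ft_force: [-0.6, 0.2, -3.1] width: 41.5 grasp_force: 30.0
```

```bash
g(){ tr '\n' ' ';echo; }
python3 -m creep '[0.0015,0,-0.001,0, 0.0025,0,-0.003,0, 0.0035,0,-0.004,0, 0.0035,0,-0.004,0]' 0|g
python3 -m creep '[0,0,-0.0015,0, 0,0,-0.003,0,0,0,-0.003,0]' 0|g
python3 -m creep '[0,0,-0.0015,0,0,0,-0.0015,0]' 0|g
```

```text
t: 35.57 ee_pos: [642.6, 226.5, 214.6] orientation: [-2.299, -2.141, 0.0] ft_force: [-0.6, -0.2, -2.8] width: 41.4 grasp_force: 30.0 
t: 35.82 ee_pos: [642.3, 226.5, 211.5] orientation: [-2.299, -2.141, 0.001] ft_force: [-0.7, -0.3, -2.1] width: 41.5 grasp_force: 30.0 
t: 35.98 ee_pos: [642.3, 226.5, 210.1] orientation: [-2.299, -2.141, 0.0] ft_force: [-0.0, 0.0, -3.3] width: 41.7 grasp_force: 30.0
```

```bash
g(){ tr '\n' ' ';echo; }
python3 -m creep '[0,0,-0.001,0,0,0,-0.001,0]' 0|g
python3 -m creep '[0,0,-0.001,0,0,0,-0.001,0]' 0|g
python3 -m creep '[0,0,-0.001,0,0,0,-0.001,0]' 0|g
python3 - <<'E'
from h import *
im,X=cloud("side"); P=X.reshape(-1,3); p=P[:,:2]-[702.2,0]; u=p@[.9933,.1156]; v=p@[-.1156,.9933]
s=(abs(v-231)<35)&(u<-2)&(u>-70)&(P[:,2]>120)&(P[:,2]<215); print("bottom",np.round(np.percentile(P[s,2],[1,3,5]),1),s.sum())
save("h2.png",cv2.resize(im[100:220,190:350],(800,600)))
E
```

```text
t: 36.15 ee_pos: [642.5, 226.6, 209.3] orientation: [2.299, 2.141, 0.0] ft_force: [-0.6, -0.2, -3.1] width: 41.5 grasp_force: 30.0 
t: 36.32 ee_pos: [642.5, 226.5, 209.1] orientation: [2.299, 2.141, 0.001] ft_force: [-1.9, -1.4, 2.7] width: 41.7 grasp_force: 30.0 
t: 36.48 ee_pos: [642.6, 226.5, 209.0] orientation: [2.299, 2.141, 0.001] ft_force: [-5.0, -2.6, 8.3] width: 41.6 grasp_force: 30.0 
bottom [154.8 157.1 158.1] 492
```

View pics/h2.png

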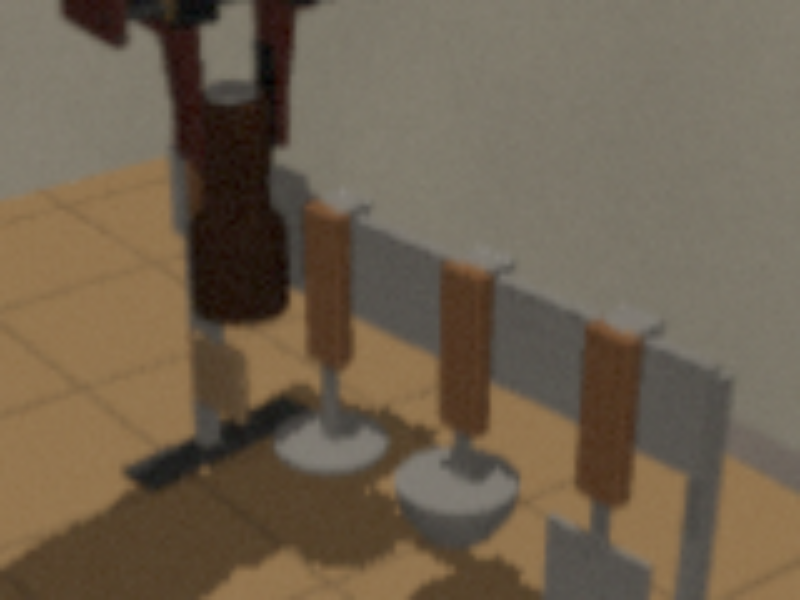

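The arm rests on the board with the mill bottom at about z = 155, and the load has passed to the rail. I'll release it, retreat and go for C.

```bash
g(){ tr '\n' ' ';echo; }
python3 -m creep '[0,0,0.0015,0, 0,0,0.0015,0,0,0,0.0015,0,0,0,0.0015,0,0,0,0.0015,0,0,0,0.02,0,0,0,0.05,0,0,0,0.09,0,0,0,0.12,0,0,0,0.12,0]' 1|g
python3 -m creep '[-0.03,-0.03,0,0, -0.055,-0.06,0,0, -0.08,-0.09,0,0, -0.11,-0.12,0,0, -0.13,-0.15,0,0, -0.15,-0.18,0,0, -0.17,-0.21,0,0, -0.19,-0.24,0,0, -0.2,-0.27,-0.02,0, -0.2,-0.285,-0.04,0]' 1|g
python3 -m creep '[0,0,-0.02,0,0,0,-0.04,0,0,0,-0.05,0,0,0,-0.05,0,0,0,-0.05,0]' 1|g
python3 look.py w7
python3 - <<'E'
from h import *
im,X=cloud("side"); P=X.reshape(-1,3); p=P[:,:2]-[702.2,0]; u=p@[.9933,.1156]; v=p@[-.1156,.9933]
s=(abs(v-231)<35)&(u<-12)&(u>-70)&(P[:,2]>120)&(P[:,2]<340)
print("mill z",np.round(np.percentile(P[s,2],[1,3,99]),1),s.sum())
for a,b in[(158,205),(245,278)]:
    k=s&(P[:,2]>a)&(P[:,2]<b); print(np.round([u[k].min(),u[k].max(),v[k].min(),v[k].max()]))
E
```

```text
t: 37.37 ee_pos: [645.7, 227.6, 335.2] orientation: [2.295, 2.138, 0.017] ft_force: [0.0, -0.3, 0.5] width: 87.6 grasp_force: 0.0 
t: 38.2 ee_pos: [441.2, -60.8, 287.8] orientation: [2.298, 2.138, 0.002] ft_force: [0.8, 0.4, -0.7] width: 87.9 grasp_force: 0.0 
t: 38.62 ee_pos: [442.4, -58.3, 237.3] orientation: [-2.298, -2.141, 0.001] ft_force: [0.4, 0.8, -0.1] width: 88.0 grasp_force: 0.0 
[443. -58. 238.]
mill_a 0.89 [254 172] [445. -51. 131.]
mill_a 0.82 [332 367] [ 532. -345.   83.]
mill_a 0.62 [308 301] [ 503. -248.   65.]
key_a 0.82 [250 181] [440. -60. 132.]
key_a 0.76 [318 350] [ 504. -266.  134.]
ladle 0.95 [483  26] [673.  69. 100.]
turner 0.64 [484 118] [693. -20.  87.]
tray 0.94 [288 297] [ 479. -257.   40.]
tray 0.49 [485  28] [674.  67. 102.]
top [441.6 -58.4] r 21.1 ctr [441.7 -58.3] z 131.0 hook 281 -24.2
top [ 503.7 -269.2] r 20.9 ctr [ 503.6 -272.9] z 134.0 hook 129 100.1
mill z [153.1 154.9 252.5] 503
[-65. -20. 199. 248.]
[-57. -33. 208. 217.]
```

```bash
g(){ tr '\n' ' ';echo; }
python3 -m creep '[-0.001,0,-0.035,0, -0.001,0,-0.07,0, -0.001,0,-0.105,0, -0.001,0,-0.14,0, -0.001,0,-0.165,0, -0.001,0,-0.178,0, -0.001,0,-0.1835,0, -0.001,0,-0.1835,0,-0.001,0,-0.1835,0]' 1|g
python3 -m creep '[0,0,0,0, 0,0,0,0, 0,0,0,0, 0,0,0,0, 0,0,0,0, 0,0,0,0, 0,0,0,0, 0,0,0,0,0,0,0,0]' 0|g
python3 -m creep '[0,0,0.02,0, 0,0,0.05,0, 0,0,0.09,0, 0,0,0.13,0, 0,0,0.17,0, 0,0,0.21,0.1, 0,0,0.24,0.2, 0,0,0.25,0.3, 0,0,0.25,0.4, 0,0,0.25,0.5]' 0|g
python3 -m creep '[0,0,0,0.03,0,0,0,0.03,0,0,0,0.03]' 0|g
```

```text
t: 39.82 ee_pos: [442.0, -58.5, 54.4] orientation: [2.299, 2.141, 0.001] ft_force: [0.0, 0.1, 1.2] width: 87.7 grasp_force: 0.0 
t: 40.57 ee_pos: [441.4, -58.5, 53.9] orientation: [-2.299, -2.141, 0.0] ft_force: [-0.5, 0.0, 1.9] width: 41.1 grasp_force: 30.0 
t: 41.4 ee_pos: [441.5, -58.5, 304.5] orientation: [1.69, 2.647, 0.001] ft_force: [-0.2, -1.5, -3.0] width: 41.3 grasp_force: 30.0 
t: 41.65 ee_pos: [441.0, -58.4, 303.3] orientation: [-1.659, -2.667, 0.001] ft_force: [0.7, 0.2, -2.8] width: 41.6 grasp_force: 30.0
```

```bash
g(){ tr '\n' ' ';echo; }
python3 -m creep '[0.025,0.025,0,0, 0.05,0.05,0,0, 0.075,0.075,0,0, 0.1,0.1,0,0, 0.125,0.125,0,0, 0.15,0.15,0,0, 0.17,0.17,0,0, 0.181,0.178,0,0, 0.181,0.178,0,0,0.181,0.178,0,0]' 0|g
python3 -m creep '[0,0,0,0,0,0,0,0]' 0|g
python3 held.py h3
```

```text
t: 42.48 ee_pos: [622.1, 119.8, 302.6] orientation: [-1.657, -2.667, 0.003] ft_force: [0.3, -0.6, -3.1] width: 41.5 grasp_force: 30.0 
t: 42.65 ee_pos: [621.7, 118.7, 303.7] orientation: [-1.659, -2.667, 0.001] ft_force: [0.5, -0.4, -2.9] width: 41.6 grasp_force: 30.0 
[621.7 118.7 303.7] mill bottom est 249.7
wrist base x [594.6 644. ] y [112.7 146. ] zmin 3.9 1153
wrist hook 229 mean 18.7 v range at r>38 [ 3.4 10.2 10.9] rmax 53.96033430963922
side base x [592.2 640.4] y [ 88.1 126.6] zmin 0.2 470
side hook 73 mean -1.2 v range at r>38 [-15.   -7.3   8.1] rmax 52.45742983079678
scene base x [602.4 650.5] y [ 87.2 125.5] zmin 0.8 173
scene hook 81 mean -0.8 v range at r>38 [-16.8  -6.    8.6] rmax 55.47442434706027
```

View pics/h3.png

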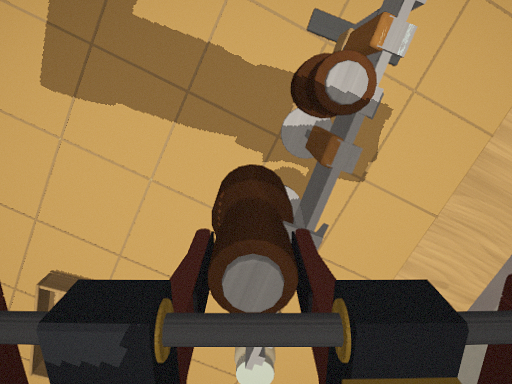

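The wrist picture shows the first mill hanging at (345,85) and the second held at (250,270), facing the gap between the masher and the ladle.

```bash
g(){ tr '\n' ' ';echo; }
python3 -m creep '[0.015,0.003,0,0, 0.0285,0.005,0,0, 0.0285,0.005,0,0, 0.0285,0.005,-0.015,0, 0.0285,0.005,-0.03,0, 0.0285,0.005,-0.045,0, 0.0285,0.005,-0.058,0, 0.0285,0.005,-0.06,0,0.0285,0.005,-0.06,0,0.0285,0.005,-0.06,0]' 0|g
python3 -m creep '[0,0,0,0,0,0,0,0]' 0|g
python3 - <<'E'
from h import *
p=np.array(get_obs()["ee_pos"])[:2]-[702.2,0]; print("u,v",p@[.9933,.1156],p@[-.1156,.9933])
E
```

```text
t: 43.68 ee_pos: [651.2, 124.5, 244.5] orientation: [1.658, 2.668, 0.001] ft_force: [-0.5, 0.2, -3.1] width: 41.8 grasp_force: 30.0 
t: 43.85 ee_pos: [651.6, 124.6, 245.0] orientation: [1.657, 2.667, 0.002] ft_force: [0.4, 0.4, -3.8] width: 41.3 grasp_force: 30.0 
u,v -35.90414642914631 129.63971397579098
```

```bash
g(){ tr '\n' ' ';echo; }
python3 -m creep '[-0.001,-0.001,0,0, -0.001,-0.001,-0.004,0, -0.001,-0.001,-0.008,0, -0.001,-0.001,-0.012,0, -0.001,-0.001,-0.015,0,-0.001,-0.001,-0.015,0]' 0|g
python3 -m creep '[0,0,-0.004,0, 0,0,-0.008,0, 0,0,-0.0105,0,0,0,-0.0105,0]' 0|g
python3 -m creep '[0.0015,0,-0.001,0, 0.0025,0,-0.003,0, 0.0033,0,-0.004,0, 0.0033,0,-0.004,0]' 0|g
```

```text
t: 44.35 ee_pos: [649.4, 123.4, 227.7] orientation: [-1.657, -2.667, 0.002] ft_force: [-0.4, 0.3, -3.7] width: 41.9 grasp_force: 30.0 
t: 44.68 ee_pos: [649.5, 123.5, 217.5] orientation: [-1.657, -2.668, 0.001] ft_force: [-0.0, 0.1, -3.0] width: 41.6 grasp_force: 30.0 
t: 45.02 ee_pos: [653.4, 123.5, 214.1] orientation: [-1.658, -2.668, 0.0] ft_force: [-0.4, -0.2, -3.0] width: 41.6 grasp_force: 30.0
```

```bash
g(){ tr '\n' ' ';echo; }
python3 -m creep '[0.001,0,-0.0015,0, 0.001,0,-0.003,0,0.001,0,-0.003,0]' 0|g
python3 -m creep '[0,0,-0.0015,0,0,0,-0.002,0]' 0|g
python3 -m creep '[0,0,-0.001,0,0,0,-0.001,0]' 0|g
python3 -m creep '[0,0,-0.001,0,0,0,-0.001,0]' 0|g
```

```text
t: 45.27 ee_pos: [654.1, 123.5, 211.0] orientation: [-1.658, -2.668, 0.0] ft_force: [-0.5, -0.5, -2.5] width: 41.6 grasp_force: 30.0 
t: 45.43 ee_pos: [654.2, 123.5, 209.2] orientation: [-1.658, -2.668, 0.0] ft_force: [0.3, -0.1, -3.1] width: 41.4 grasp_force: 30.0 
t: 45.6 ee_pos: [654.3, 123.5, 209.0] orientation: [1.658, 2.668, 0.0] ft_force: [-3.5, -0.4, 1.4] width: 41.8 grasp_force: 30.0 
t: 45.77 ee_pos: [654.3, 123.6, 209.0] orientation: [1.657, 2.668, 0.001] ft_force: [-6.0, -1.1, 7.5] width: 41.4 grasp_force: 30.0
```

Seated, as with the first mill. Next I'll release, retreat and check everything.

```bash
g(){ tr '\n' ' ';echo; }
python3 -m creep '[0,0,0.0015,0, 0,0,0.0015,0,0,0,0.0015,0,0,0,0.0015,0,0,0,0.0015,0,0,0,0.02,0,0,0,0.05,0,0,0,0.09,0,0,0,0.12,0,0,0,0.12,0]' 1|g
python3 -m creep '[-0.03,-0.02,0.01,-0.1, -0.06,-0.04,0.02,-0.2, -0.09,-0.06,0.03,-0.3, -0.12,-0.08,0.04,-0.4, -0.15,-0.1,0.05,-0.46, -0.15,-0.1,0.05,-0.46,-0.15,-0.1,0.05,-0.46,-0.15,-0.1,0.05,-0.46]' 1|g
python3 look.py w8; python3 tray.py
python3 - <<'E'
from h import *
im,X=cloud("side"); save("s8.png",im); P=X.reshape(-1,3); p=P[:,:2]-[702.2,0]; u=p@[.9933,.1156]; v=p@[-.1156,.9933]
for c in (128,231):
    s=(abs(v-c)<33)&(u<-12)&(u>-70)&(P[:,2]>140)&(P[:,2]<300)
    print("mill z",np.round(np.percentile(P[s,2],[1,3,99]),1),s.sum())
    for a,b in[(158,205),(245,278)]:
        k=s&(P[:,2]>a)&(P[:,2]<b); print(np.round([u[k].min(),u[k].max(),v[k].min(),v[k].max()]))
print([(round(b["score"],2),np.round(b["centre"])) for b in boxes_of("side","mill_a")])
E
```

```text
t: 46.6 ee_pos: [657.6, 124.1, 335.2] orientation: [1.653, 2.661, 0.012] ft_force: [-0.2, -0.2, 1.0] width: 87.8 grasp_force: 0.0 
t: 47.27 ee_pos: [504.6, 23.6, 377.3] orientation: [2.222, 2.22, 0.001] ft_force: [0.5, -0.6, 0.6] width: 87.7 grasp_force: 0.0 
[505.  24. 377.]
mill_a 0.84 [255 296] [ 510. -249.   67.]
mill_a 0.83 [264 363] [ 525. -338.  131.]
mill_a 0.81 [371   7] [639. 197. 170.]
mill_a 0.74 [396  74] [631. 120. 278.]
key_a 0.78 [422  71] [650. 123. 285.]
ladle 0.69 [391 120] [677.  72. 166.]
turner 0.72 [396 190] [687. -14. 183.]
masher 0.66 [387  26] [664. 180. 157.]
tray 0.66 [240 287] [ 481. -253.   31.]
top [ 521.  -356.7] r 21.4 ctr [ 520.7 -356.4] z 134.0 hook 27 -50.3
top [ 768.1 -167.4] r 29.2 ctr [ 766.5 -165.8] z 121.0 hook 101 174.3
side ((510.549072265625, -314.1737365722656), (192.18814086914062, 201.4224853515625), 10.927412986755371) 2598
scene ((513.7372436523438, -315.28460693359375), (200.73959350585938, 202.55911254882812), 9.806079864501953) 1017
mill z [153.6 156.4 282.9] 917
[-64. -14.  96. 148.]
[-60. -21. 104. 146.]
mill z [153.2 156.1 283.1] 817
[-65. -13. 199. 247.]
[-60. -22. 207. 249.]
[(0.73, array([235., 143.])), (0.68, array([326., 318.])), (0.66, array([368., 343.])), (0.63, array([263., 152.]))]
```

View pics/s8.png

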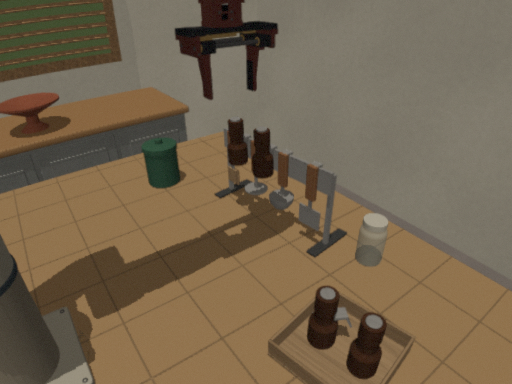

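Two mills hang upright in the gaps at (237,142) and (262,152), and two stand in the tray at (325,318) and (368,345). The tools, canister and jar haven't moved, so I'm handing in.

```bash
python3 -c "
from workcell import ticket
print(ticket.close_job())"
```

```text
the job is handed in; nothing more can be done
None
```

I clicked all four mills on the counter fully down, hung the two strong ones in free gaps on the rail, stood the two weak ones upright in the tray, and handed the job in; no verdict came back.

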